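# Put the setting bar away and lock its case

### The job

Draw the T-shaped setting bar by its head out of the covered holder and lay it flat on the mat clear of the holder, let it go, then take it again by its shank and lay it in the matching recess of the open case. Hold the lid and lower it gently until it is fully closed, never letting it fall; then push the knob on the lid in, turn it clockwise to its other position and let it spring back up. Leave the stopwatch, tin, knife and brush where they lie.

Things in the scene. Friction and masses are not known exactly. Their poses are not given: they have to be found in the camera images.
- bar_mid (a point): Centre, half-way up, of the loose bare-metal setting bar, a flat T 136 mm long, 22 high, about 0.2 kg. Its y axis runs along the bar to the head: head 40 mm wide (x), y +32 to +68 mm; shank 22 mm wide, y -68 to +32 mm. At the start the shank is in the holder and the head sticks out of its mouth. When the bar lies on the mat this point is 11 mm up.
- holder: Fixed black block with a covered sleeve on a dark foot 68 mm wide; origin under its middle on the mat. Mouth at its own x = -42.5 mm, facing -x; back closed (x = +43 mm). Sleeve floor 16 mm above the mat, 30 mm wide and 26 high inside; outside 42 mm wide, top 48 mm up. The bar is drawn out straight along the holder's -x, and is clear once bar_mid is beyond x = -115 mm.
- case: Fixed grey case base, 120 mm deep (x), 184 wide (y), rim 46 mm up, origin under its middle on the mat, front to its -x, hinge at +x. Walls 5 mm. A dark insert, top 30 mm up, has a T-shaped recess, floor 12 mm up, 5 mm larger than the bar on every side, head end towards +y. From y = -32 to +18 mm the insert is cut away (x = -55 to +55 mm) for the fingers; there is no finger room beside the head.
- nest (a point): Where bar_mid belongs: centre of the recess, 23 mm above the mat, at x = -5 mm, y = 0 in the case frame. Axes as the case: the bar's y axis (its head end) must point along +y here.
- lid_handle (a point): Middle of the round steel bar handle of the lid, 10 mm thick and 96 mm long, along this point's y axis and parallel to the hinge; it lies 38 mm beyond the lid's front edge, carried by two arms at its ends, so fingers can straddle it at any lid angle. With the lid shut it is 50 mm above the mat, at x = -100 mm in the case frame.
- lid_hinge (a point): Middle of the hinge line, along y, on the case's back upper edge (46 mm above the mat, x = +60 mm in the case frame). The handle is 160 mm from it, and 4 mm above the line in the lid's own frame. Lid 184 mm wide, 122 mm deep, 8 mm thick.
- lid (a joint): Lid angle, rad: 0 fully closed, pi/2 upright; starts open, past upright, and stays there; light hinge friction (0.11 N m) cannot hold the 0.25 kg lid once it leans well forward: it then falls.
- knob_grip (a point): On the knob's axis, half-way up its black bar grip (12 mm thick, 40 mm long along this point's y axis, 24 mm high) on top of the lid's middle. Lid shut: 87.5 mm above the mat, at the middle of the case; the knob's disc top is 12 mm below this point, the grip's top 10 mm above it.
- knob (a joint): Knob angle, rad, 0 (start) to 1.05 (60 degrees, locked), growing clockwise seen from above the shut lid. The two ends are detents: it is caught by lugs unless pressed in; do not force it.
- knob_press (a joint): How far the knob is pushed in towards the lid, m, 0 to 0.007. It turns only when pushed in about 5.5 mm or more; a spring (1.4 N at rest, 6.3 N fully in) lifts it back at either end of the turn.
- stopwatch: Dark grey timer, 50 x 62 x 19 mm, origin under its middle, beside the holder; leave alone.
- screw_tin: Round white tin, 64 mm across, 25 mm high, origin under its middle, on the holder's other side; leave alone.
- cutter: Yellow snap-off knife, 19 x 148 x 14 mm (long along its y), origin under its middle, before the case; leave alone.
- brush_esd: Dark brush, 17 x 145 x 10 mm (long along its y), origin under its middle, behind the case; leave alone.

How it is judged:
By the outcome, as a careful person would: the job done as asked, in the order asked, and still so for the second after the job is handed in, with the robot touching nothing.
It also fails if it takes over 72 s, if anything falls off the work surface, if the arm or the gripper's body presses on something with over 40 N, if the wrist force passes 120 N, or if a joint passes its speed limit or range.

### The arm

A 6-joint arm with a two-finger parallel gripper is mounted at the origin on a cart in front of the work surface, level with it; the furniture and walls round the work are solid. World frame = base frame: x ahead of the robot, y to its left, z up, the work surface at z = 0. Lengths are in m, angles in degrees, forces in N, time in s.
With the tool pointing down it reaches from about 0.35 to 0.875 m from the base axis. Payload 4.2 kg.
Tool frame: the origin (TCP) lies on the centre line of the jaws, within the pads' length; the fingertips stand 11 mm ahead of it and the grasp point (between the pads) lies 8 mm behind it; y points along the fingers, z is the direction in which the jaws open and shut, and the axes are right-handed (so a half turn about y gives the same grasp; the last joint's range is limited). The gripper opens to 87 mm and grips with 3 to 60 N. Pads are 19 mm wide; open, the fingers measure 117 mm over their backs; the gripper's body (75 mm by 190 mm) begins 51 mm behind the grasp point.
Start: joints at [-53.652, 22.042, 0.453, 0, -68.411, -14.817], TCP at [0.229, -0.581, 0.234] pointing down, gripper open.
Joint ranges: [-179.83, 179.83], [-69.29, 118.12], [-61.27, 80.66], [-181.25, 117.63], [-171.15, -9.14], [-177.46, 177.46]. Speed limits (degrees/s): [159.86, 159.86, 180, 180, 180, 180].

### API

Orientations are given as a 3x3 rotation matrix whose columns are the frame's x, y, z axes.
In Python, from station import r, optics gives the robot as it stands. The module is installed in compiled form; this text tells all that it offers.
- The arm moves only by the tool step_arm, never from a script. Its argument "moves" is a list that holds one entry, the list of rows, each a list of 7 numbers: the turn, a rotation vector about the tool's x, y, z in rad, then the shift along the tool's x, y, z in cm, then the opening in per cent of the stroke, from 0 (shut) to 100 (fully open). A call has exactly 5 rows; each row is the pose to reach, as a shift and turn from the pose commanded when the call began, along the tool's axes at that moment; what a row does not reach only later rows make up. A row lasts 1/12 s, in which the tool goes at most 41.7 mm and 7.16 degrees, less where a joint would pass 70% of its speed; a pose out of reach is approached as far as the arm can. A call with a gripper value outside its range is refused whole. The fingers move at their own pace and stop on an object; the grip force is fixed at half the most. Time passes only in rows, so rows that repeat a pose let the fingers close, or fill a call up. It gives the time, the measured TCP pose, the force and the opening at its end, in the units of the state.
- r.sense(): the state, without advancing time (a new reading comes with each control period).
- optics.capture(name): name is "scene" or "top" or "wrist"; returns a dict with "image" (480x640x3 uint8, red, green, blue), "fov_y" (degrees; the focal length in pixels is half the picture's height over the tangent of half this angle, whatever the lens; pixels are square), "cx", "cy" (the principal point, pixels), "cam_to_world" (4x4, takes a point from camera to world coordinates). Camera axes: x right, y down, z forward; pixel columns grow to the right and rows downward; lengths in m; the calibration is good to about 2 mm. A picture is of the moment at which its call begins. There is no depth.
- r.finish_job(): hands the job in, once; it reports no verdict.
The state is a dict: "time_s": time; "joints": joint angles; "joint_velocities": joint speeds; "effort": joint torques, N m; "tcp_pos": TCP position; "ee_rot": TCP orientation; "wrist_force": force on the tool from outside, world axes, zero at the start; "moment": the same for the moment, N m; "gripper_width": opening from 0.0 (shut) to 1.0 (fully open).
Only numpy, scipy, OpenCV 4.12 (cv2) and the standard library are available. Lean on these libraries where they do the work, as an engineer would, in place of code of your own. Each camera call takes 0.05 s, during which the arm holds its last target.

## Working session

There is one attempt and no reset: what is moved stays moved. The work goes in short steps, Python scripts to look and compute and a tool call to move; the robot and the scene stay as the last step left them, time stands still between calls to the robot, and variables do not carry over. Pictures are saved under pics/ and viewed, and the job is handed in when it is done.

Besides the shell and the picture viewer there is one more tool, called after "Emit:" in YAML: its name, and indented under it one key for each argument. step_arm: Moves the arm, as the interface text tells. Its arguments: {"type":"object","properties":{"moves":{"type":"array"}},"required":["moves"]}

```bash
mkdir -p pics; python3 - <<'E'
from station import r, optics
import cv2
print(r.sense())
for n in ["scene","top","wrist"]:
    c=optics.capture(n)
    cv2.imwrite(f"pics/{n}0.png",c["image"][:,:,::-1])
    print(n,c["fov_y"],c["cx"],c["cy"],c["cam_to_world"])
E
```

```text
{'time_s': 0.0, 'joints': array([-5.36511667e+01,  2.20884369e+01,  3.78869975e-01, -3.20674041e-02,
       -6.84111514e+01, -1.48179312e+01]), 'joint_velocities': array([ 0.04189522, -0.02400919, -0.03796116, -0.04933121, -0.12928739,
       -0.04906153]), 'effort': array([ 9.56278454e-04, -3.90662241e+01,  1.87404782e+01,  4.21992525e+00,
        1.10407703e-02, -1.89283428e-04]), 'tcp_pos': array([ 0.22920044, -0.58081608,  0.23246989]), 'ee_rot': array([[ 9.30295506e-01, -8.29587108e-04, -3.66810009e-01],
       [ 3.66810946e-01,  2.00537910e-03,  9.30293345e-01],
       [-3.61662404e-05, -9.99997645e-01,  2.16989679e-03]]), 'wrist_force': array([0.32709933, 0.29138028, 0.41356697]), 'moment': array([-0.04379721, -0.03273935,  0.01004944]), 'gripper_width': 1.0002628892064769}
scene 48.57923562339994 319.84126095144603 241.99744183411772 [[-0.53634437 -0.56313519  0.62866006 -0.10667789]
 [-0.84380114  0.3739147  -0.38495122  0.50627484]
 [-0.01828566 -0.73693049 -0.67572116  0.79763728]
 [ 0.          0.          0.          1.        ]]
top 56.93876517030792 307.64657838662595 246.644677976658 [[ 0.02176098 -0.99309824  0.11524908  0.44442517]
 [-0.99949814 -0.01895588  0.02537987  0.09089923]
 [-0.02302006 -0.11574353 -0.99301234  0.93234899]
 [ 0.          0.          0.          1.        ]]
wrist 61.69787528130546 314.7666353063774 240.99593306056417 [[-0.36562524  0.89710939  0.24801801  0.16277771]
 [ 0.93075902  0.35171261  0.09992942 -0.60731319]
 [ 0.00241656  0.26738172 -0.96358766  0.38275671]
 [ 0.          0.          0.          1.        ]]
```

View pics/scene0.png

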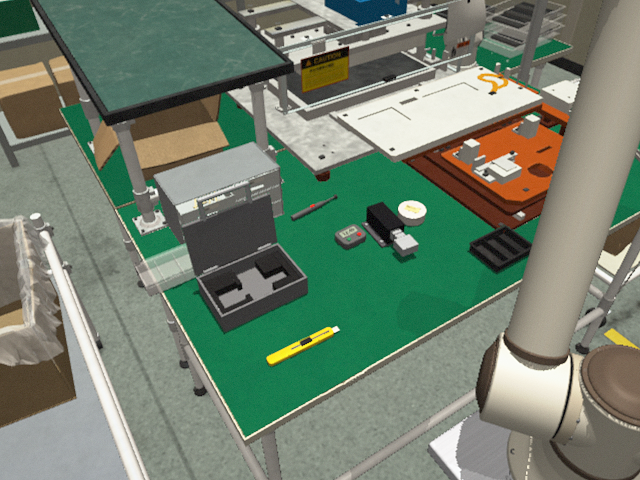

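View pics/top0.png

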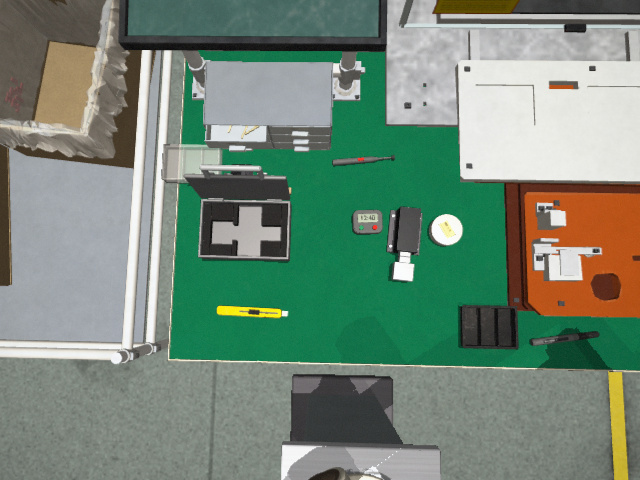

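View pics/wrist0.png

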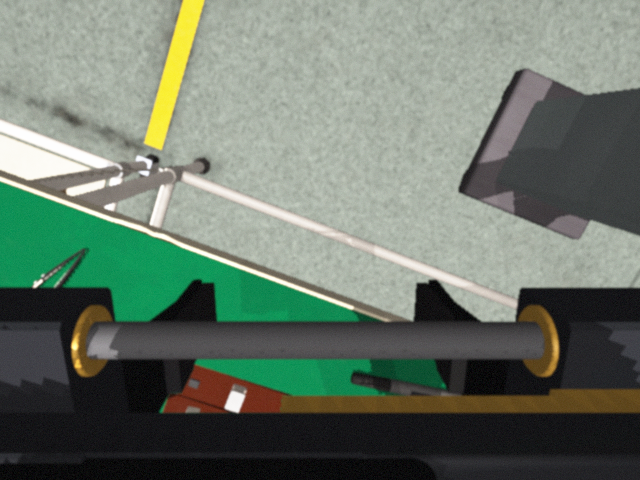

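```bash
python3 - <<'E'
import cv2
t=cv2.imread("pics/top0.png")
cv2.imwrite("pics/t_case.png",cv2.resize(t[140:340,160:320],None,fx=4,fy=4,interpolation=cv2.INTER_CUBIC)[:600] if 0 else cv2.resize(t[140:280,160:320],None,fx=4,fy=4,interpolation=cv2.INTER_CUBIC))
cv2.imwrite("pics/t_hold.png",cv2.resize(t[180:300,330:480],None,fx=5,fy=5,interpolation=cv2.INTER_CUBIC))
s=cv2.imread("pics/scene0.png")
cv2.imwrite("pics/s_case.png",cv2.resize(s[180:340,170:330],None,fx=3.7,fy=3.7,interpolation=cv2.INTER_CUBIC))
cv2.imwrite("pics/s_hold.png",cv2.resize(s[180:280,320:440],None,fx=6,fy=6,interpolation=cv2.INTER_CUBIC))
E
```

```text
(no output)
```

View pics/t_case.png

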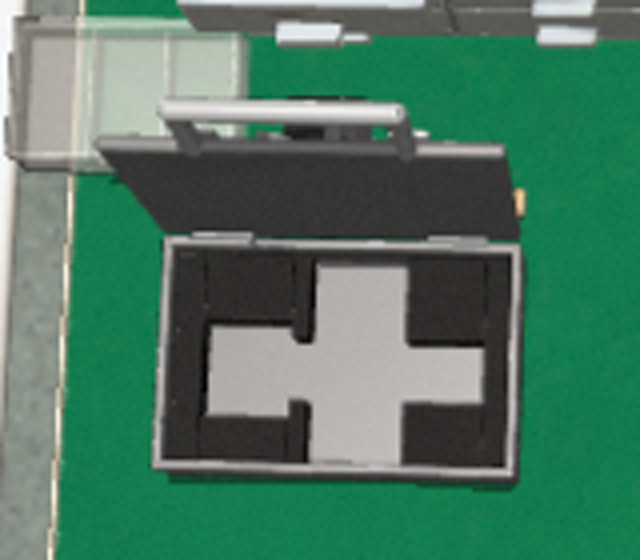

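View pics/t_hold.png

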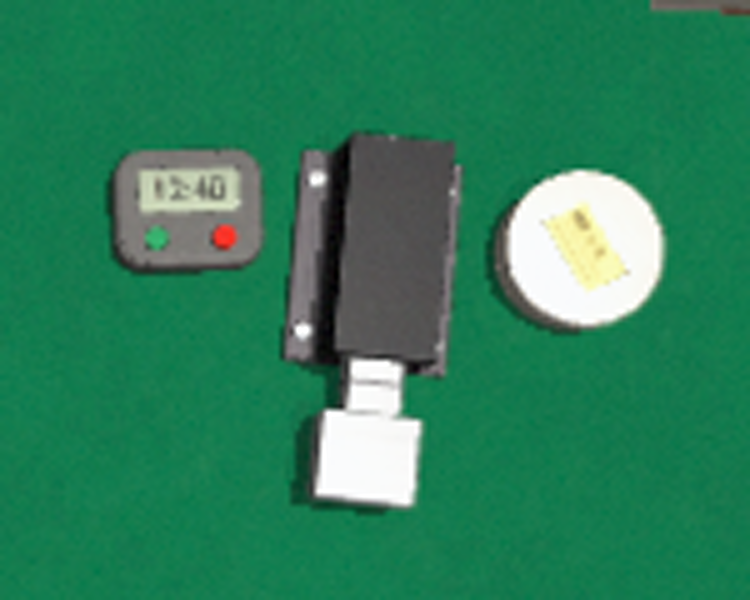

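View pics/s_case.png

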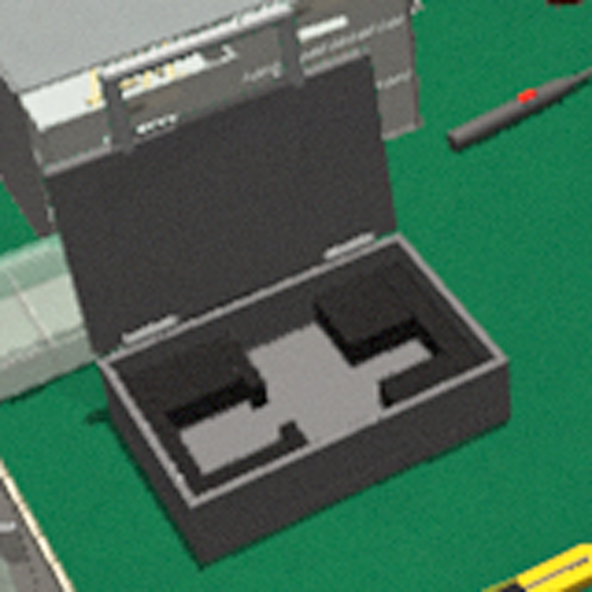

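View pics/s_hold.png

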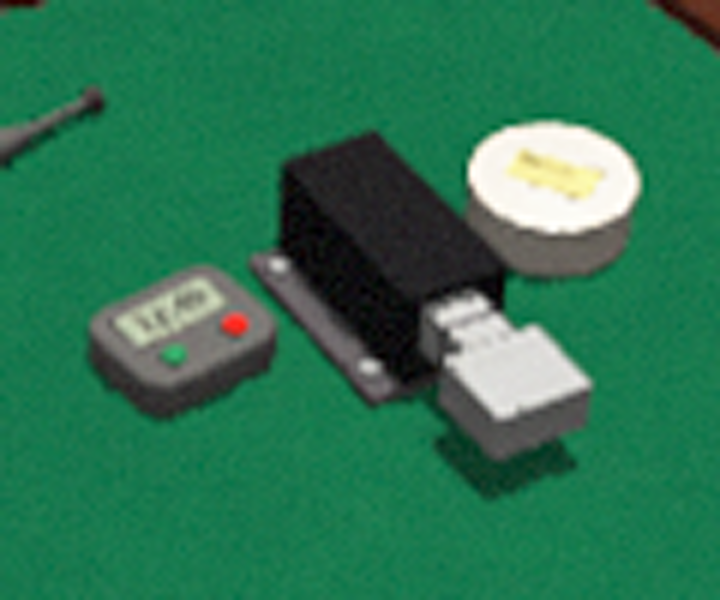

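```bash
cat > h.py <<'E'
import numpy as np, cv2
from scipy.optimize import least_squares
def proj(c,P):
    M=np.linalg.inv(c["cam_to_world"]);P=np.atleast_2d(P);q=P@M[:3,:3].T+M[:3,3]
    f=c["image"].shape[0]/2/np.tan(np.radians(c["fov_y"]/2))
    return np.c_[f*q[:,0]/q[:,2]+c["cx"],f*q[:,1]/q[:,2]+c["cy"]]
def R2(a): return np.array([[np.cos(a),-np.sin(a)],[np.sin(a),np.cos(a)]])
def place(p,L):
    L=np.atleast_2d(L); o=L.copy().astype(float); o[:,:2]=L[:,:2]@R2(p[2]).T+p[:2]; return o
def fit(obs,x0,fn=place):
    # obs: list of (cam, local pts, pixels)
    def res(p): return np.concatenate([(proj(c,fn(p,L))-np.array(u)).ravel() for c,L,u in obs])
    s=least_squares(res,x0,loss='soft_l1'); return s.x,res(s.x)
E
cat > fit0.py <<'E'
from station import r, optics
from h import *
T=optics.capture("top");S=optics.capture("scene")
def U(l,k,o): return [((a+.5)/k-.5+o[0],(b+.5)/k-.5+o[1]) for a,b in l]
t1=lambda l:U(l,4,(160,140)); t2=lambda l:U(l,5,(330,180)); s1=lambda l:U(l,3.7,(170,180)); s2=lambda l:U(l,6,(320,180))
z=.046
rim=np.array([[.06,.092,z],[.06,-.092,z],[-.06,-.092,z],[-.06,.092,z]])
np.set_printoptions(precision=4,suppress=True)
for nm,o in [("both",[(T,rim,t1([(165,238),(520,247),(518,478),(153,468)])),(S,rim,s1([(100,360),(400,238),(507,360),(193,503)]))])]:
    c,e=fit(o,[.6,.3,0]);print("case",c,e.reshape(-1,2).round(1).tolist())
z=.048
sl=np.array([[.043,.021,z],[.043,-.021,z],[-.0425,-.021,z],[-.0425,.021,z]])
h,e=fit([(T,sl,t2([(350,135),(455,142),(445,368),(335,352)])),(S,sl,s2([(283,165),(375,133),(503,268),(418,305)]))],[.6,-.1,0])
print("holder",h,np.degrees(h[2]),e.reshape(-1,2).round(1).tolist())
z=.038
hd=np.array([[-.020,.032,z],[.02,.032,z],[.02,.068,z],[-.02,.068,z]]) # bar frame
# bar y -> holder -x : yaw = holder yaw + 90
b,e=fit([(T,hd,t2([(422,420),(322,408),(312,497),(413,507)][:4])),(S,hd,s2([(537,325),(440,378),(500,425),(592,385)]))],[.6,-.1,h[2]+np.pi/2])
print("bar",b,np.degrees(b[2]),e.reshape(-1,2).round(1).tolist())
print("bar in holder",R2(-h[2])@(b[:2]-h[:2]),place(b,hd)[:,:2].mean(0))
# lid
def lidp(p,L):
    a=p[0];x=-(.16*np.cos(a))-.004*np.sin(a); zz=.046+.16*np.sin(a)+.004*np.cos(a)
    l=L.copy();l[:,0]=.06+x;l[:,2]=zz;return place(c,l)
hl=np.array([[0,.048,0],[0,-.048,0.]])
l,e=fit([(T,hl,t1([(163,110),(403,112)])),(S,hl,s1([(112,78),(293,8)]))],[1.7],lidp)
print("lid",np.degrees(l),e.reshape(-1,2).round(1).tolist())
E
python3 fit0.py
```

```text
case [ 0.5813  0.2433 -0.0041] [[-0.0, -0.2], [0.7, -0.6], [-0.6, 0.2], [-0.2, 0.5], [-0.7, -0.1], [0.3, -1.9], [1.1, -0.2], [-0.3, 1.2]]
holder [ 0.5853 -0.0886 -0.0634] -3.6339268502583937 [[-0.2, 1.3], [-0.4, 1.5], [-0.8, -1.7], [0.1, -0.2], [0.1, 0.2], [0.5, -0.3], [1.2, -1.6], [-0.8, -1.4]]
bar [ 0.5514 -0.0832  1.481 ] 84.85229617715828 [[-0.5, 0.1], [-0.4, 0.3], [0.0, 0.3], [-0.2, 0.5], [-0.2, -0.4], [0.2, -3.3], [-0.2, -0.9], [0.4, -0.4]]
bar in holder [-0.0342  0.0032] [ 0.5016 -0.0787]
lid [98.7564] [[2.5, -0.0], [-1.3, 0.5], [-0.8, -0.2], [-2.3, 1.3]]
```

```bash
cat >> h.py <<'E'
def ray(c,u,z):
    f=c["image"].shape[0]/2/np.tan(np.radians(c["fov_y"]/2))
    d=np.array([(u[0]-c["cx"])/f,(u[1]-c["cy"])/f,1]);M=c["cam_to_world"];d=M[:3,:3]@d;o=M[:3,3]
    return o+d*(z-o[2])/d[2]
def tri(c1,u1,c2,u2):
    s=least_squares(lambda p:np.r_[(proj(c1,p)-u1).ravel(),(proj(c2,p)-u2).ravel()],[.6,.2,.1]);return s.x,s.fun
E
python3 - <<'E'
import cv2
s=cv2.imread("pics/scene0.png");t=cv2.imread("pics/top0.png")
cv2.imwrite("pics/s_cab.png",cv2.resize(s[130:300,120:300],None,fx=3.5,fy=3.5,interpolation=cv2.INTER_CUBIC))
cv2.imwrite("pics/t_cab.png",cv2.resize(t[50:200,160:350],None,fx=4,fy=4,interpolation=cv2.INTER_CUBIC))
E
```

```text
(no output)
```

View pics/s_cab.png

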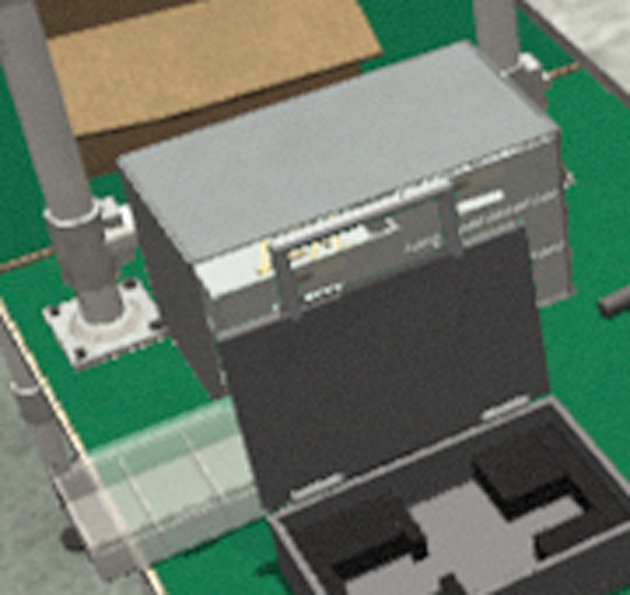

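View pics/t_cab.png

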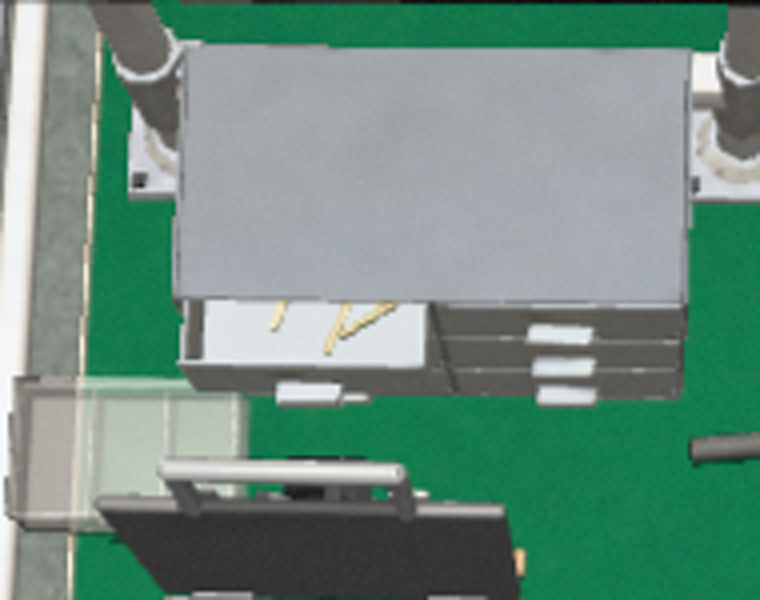

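```bash
python3 - <<'E'
from station import optics
from h import *
np.set_printoptions(precision=3,suppress=True)
T=optics.capture("top");S=optics.capture("scene")
def a(u):return [(u[0]+.5)/4-.5+160,(u[1]+.5)/4-.5+50]
def b(u):return [(u[0]+.5)/3.5-.5+120,(u[1]+.5)/3.5-.5+130]
for n,p,q in [("cabTR",(686,303),(557,130)),("cabTL",(180,298),(195,262)),("drawerL",(182,362),(215,303)),("lidTL",(97,500),(222,335)),("lidTR",(503,510),(525,232)),("hL",(163,466),(277,245)),("hR",(403,470),(450,185)),("binTR",(245,390),(240,400))]:
    print(n,*tri(T,a(p),S,b(q)))
E
```

```text
cabTR [0.767 0.072 0.134] [ 0.041  0.03  -0.059 -0.01 ]
cabTL [0.766 0.311 0.134] [-0.053 -0.037  0.067  0.021]
drawerL [0.739 0.312 0.122] [-0.08  -0.056  0.1    0.03 ]
lidTL [0.657 0.333 0.168] [ 0.769  0.544 -0.943 -0.273]
lidTR [0.659 0.153 0.157] [ 0.499  0.369 -0.673 -0.117]
hL [0.662 0.293 0.207] [ 0.773  0.549 -0.991 -0.276]
hR [0.663 0.192 0.203] [ 0.454  0.332 -0.617 -0.13 ]
binTR [0.76  0.305 0.027] [-0.789 -0.562  0.958  0.261]
```

```bash
cat > plan.py <<'E'
import numpy as np, sys
from scipy.spatial.transform import Rotation as Ro
def down(yaw,roll=0,pitch=0):
    """tool down, tool x at yaw(deg) ; roll about tool x, pitch about tool z (deg)"""
    a=np.radians(yaw);x=np.array([np.cos(a),np.sin(a),0]);y=np.array([0,0,-1.]);z=np.cross(x,y)
    return np.c_[x,y,z]@Ro.from_euler('xz',[roll,pitch],degrees=True).as_matrix()
def plan(p,R,s=None):
    from station import r
    s=s or r.sense()
    R0=s["ee_rot"];w=Ro.from_matrix(R0.T@R).as_rotvec();d=R0.T@(np.array(p)-s["tcp_pos"])*100
    n=max(np.abs(np.linalg.norm(w)/.125),np.linalg.norm(d)/4.17)
    print("t",round(s["time_s"],2),"pos",s["tcp_pos"].round(4),"j",s["joints"].round(0),"F",s["wrist_force"].round(1),"w",round(float(s["gripper_width"]),3))
    print("total turn",w.round(4),"shift cm",d.round(2),"rows",round(n,1))
    return w,d,n
if __name__=="__main__":
    a=[float(v) for v in sys.argv[1:]]
    plan(a[:3],down(*a[3:]))
E
python3 plan.py .5016 -.0787 .23 176.4
```

```text
t 0.35 pos [ 0.2293 -0.5812  0.2333] j [-54.  22.   0.  -0. -68. -15.] F [-0.3 -0.  -0.2] w 1.001
total turn [-2.000e-04 -2.703e+00  7.000e-04] shift cm [43.77  0.35 36.76] rows 21.6
```

Emit:
step_arm:
  moves:
    - [[0,-0.12,0,2.0,0,1.7,100],[0,-0.24,0,4.0,0,3.4,100],[0,-0.36,0,6.0,0,5.1,100],[0,-0.48,0,8.0,0,6.8,100],[0,-0.6,0,10.0,0,8.5,100]]

```text
time_s: 0.77
tcp_pos: [0.2915, -0.4645, 0.2335]
ee_rot: [[0.556, 0.0, -0.831], [0.831, 0.0, 0.556], [0.0, -1.0, -0.0]]
wrist_force: [1.3, -1.1, -0.1]
gripper_width: 1.002
```

```bash
python3 plan.py .5016 -.0787 .23 176.4
```

```text
t 0.77 pos [ 0.2915 -0.4645  0.2335] j [-41.  15. -10.  -0. -65.   7.] F [ 1.3 -1.1 -0.1] w 1.002
total turn [ 1.0000e-04 -2.0975e+00 -0.0000e+00] shift cm [43.75  0.36  3.99] rows 16.8
```

Emit:
step_arm:
  moves:
    - [[0,-0.12,0,3.0,0,0.3,100],[0,-0.24,0,6.0,0,0.6,100],[0,-0.36,0,9.0,0,0.9,100],[0,-0.48,0,12.0,0,1.2,100],[0,-0.6,0,15.0,0,1.5,100]]

```text
time_s: 1.18
tcp_pos: [0.3633, -0.3316, 0.2338]
ee_rot: [[-0.011, 0.0, -1.0], [1.0, -0.0, -0.011], [-0.0, -1.0, -0.0]]
wrist_force: [0.6, 0.5, 0.2]
gripper_width: 1.0
```

```bash
python3 plan.py .5016 -.0787 .23 176.4
```

```text
t 1.18 pos [ 0.3633 -0.3316  0.2338] j [-23.   9. -18.  -0. -63.  24.] F [0.6 0.5 0.2] w 1.0
total turn [ 2.0000e-04 -1.4972e+00 -5.0000e-04] shift cm [ 25.14   0.38 -14.1 ] rows 12.0
```

Emit:
step_arm:
  moves:
    - [[0,-0.12,0,2.5,0,-1.4,100],[0,-0.24,0,5.0,0,-2.8,100],[0,-0.36,0,7.5,0,-4.2,100],[0,-0.48,0,10.0,0,-5.6,100],[0,-0.6,0,12.5,0,-7.0,100]]

```text
time_s: 1.6
tcp_pos: [0.4327, -0.2062, 0.2338]
ee_rot: [[-0.574, 0.001, -0.819], [0.819, -0.0, -0.574], [-0.0, -1.0, -0.0]]
wrist_force: [0.4, -0.2, -0.0]
gripper_width: 1.001
```

```bash
python3 plan.py .5016 -.0787 .16 176.4
```

```text
t 1.6 pos [ 0.4327 -0.2062  0.2338] j [ -6.   8. -19.  -0. -63.  41.] F [ 0.4 -0.2 -0. ] w 1.001
total turn [ 3.000e-04 -8.969e-01 -6.000e-04] shift cm [  6.5    7.38 -12.95] rows 7.2
```

Emit:
step_arm:
  moves:
    - [[0,-0.12,0,0.9,1.0,-1.8,100],[0,-0.24,0,1.8,2.0,-3.6,100],[0,-0.36,0,2.7,3.0,-5.4,100],[0,-0.48,0,3.6,4.0,-7.2,100],[0,-0.6,0,4.5,5.0,-9.0,100]]

```text
time_s: 2.02
tcp_pos: [0.4811, -0.1184, 0.1833]
ee_rot: [[-0.936, 0.001, -0.352], [0.352, 0.0, -0.936], [-0.001, -1.0, -0.0]]
wrist_force: [-0.6, -0.3, -0.2]
gripper_width: 1.002
```

```bash
python3 plan.py .5016 -.0787 .16 176.4
```

```text
t 2.02 pos [ 0.4811 -0.1184  0.1833] j [  5.  12. -22.   0. -56.  64.] F [-0.6 -0.3 -0.2] w 1.002
total turn [ 1.000e-04 -2.968e-01 -6.000e-04] shift cm [-0.52  2.33 -4.44] rows 2.4
```

Emit:
step_arm:
  moves:
    - [[0,-0.1,0,-0.2,0.8,-1.5,100],[0,-0.2,0,-0.3,1.6,-3.0,100],[0,-0.297,0,-0.5,2.3,-4.4,100],[0,-0.297,0,-0.5,2.3,-4.4,100],[0,-0.297,0,-0.5,2.3,-4.4,100]]

```text
time_s: 2.43
tcp_pos: [0.501, -0.0798, 0.1603]
ee_rot: [[-0.998, -0.001, -0.069], [0.069, -0.0, -0.998], [0.001, -1.0, 0.0]]
wrist_force: [0.3, 0.5, 0.1]
gripper_width: 1.0
```

```bash
python3 plan.py .5016 -.0787 .16 176.4; python3 - <<'E'
from station import optics
import cv2
for n in ["wrist","top"]:
    c=optics.capture(n); cv2.imwrite(f"pics/{n}1.png",c["image"][:,:,::-1])
E
```

```text
t 2.43 pos [ 0.501  -0.0798  0.1603] j [  9.  15. -22.   0. -53.  77.] F [0.3 0.5 0.1] w 1.0
total turn [-0.0003 -0.0065  0.001 ] shift cm [-0.05  0.03 -0.11] rows 0.1
```

View pics/wrist1.png

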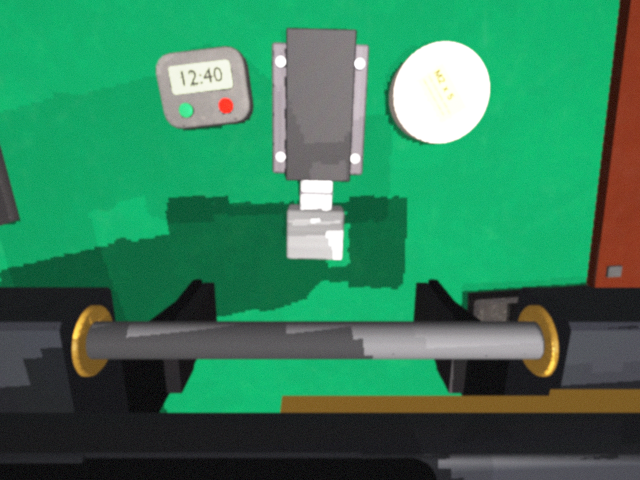

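View pics/top1.png

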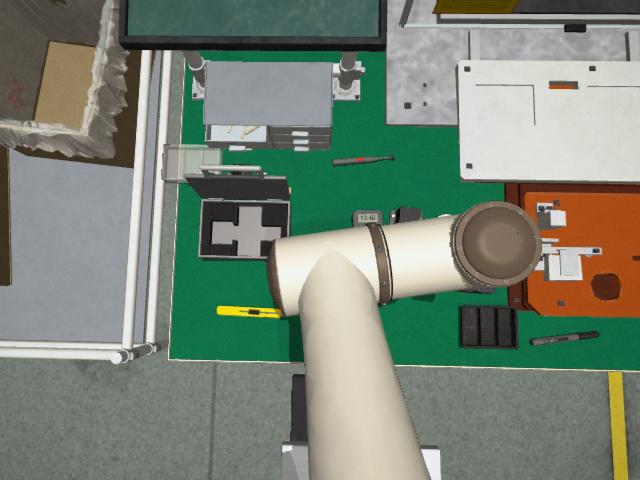

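```bash
python3 - <<'E'
import cv2
t=cv2.imread("pics/wrist1.png")
cv2.imwrite("pics/w1c.png",cv2.resize(t[20:280,220:420],None,fx=3,fy=3,interpolation=cv2.INTER_CUBIC)[150:,:])
E
```

```text
(no output)
```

View pics/w1c.png

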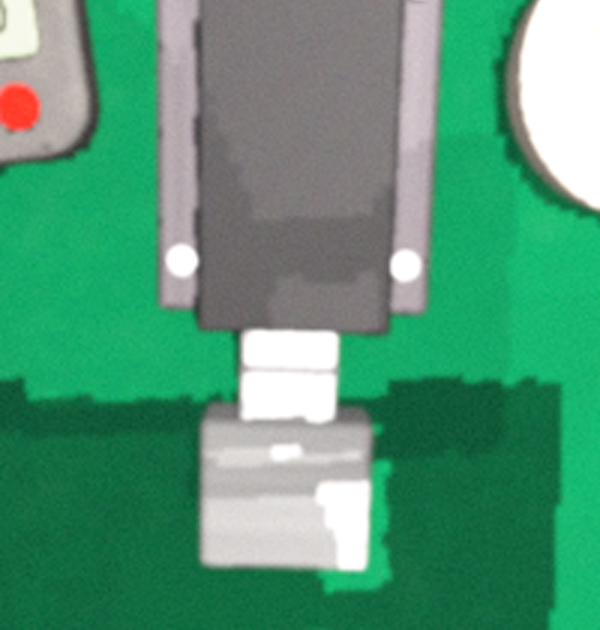

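```bash
python3 - <<'E'
from station import optics
from h import *
np.set_printoptions(precision=4,suppress=True)
W=optics.capture("wrist")
U=lambda l:[((a+.5)/3-.5+220,(b+.5)/3-.5+70) for a,b in l]
z=.038
hd=np.array([[-.020,.032,z],[.02,.032,z],[.02,.068,z],[-.02,.068,z]])
b,e=fit([(W,hd,U([(371,408),(203,406),(201,568),(369,571)]))],[.55,-.08,1.5]);print("bar",b,np.degrees(b[2]),e.round(1),place(b,[[0,.05,0]]))
z=.048
sl=np.array([[.043,.021,z],[.043,-.021,z],[-.0425,-.021,z],[-.0425,.021,z]])
h,e=fit([(W,sl,[(287,29.5),(356,30)]+U([(388,332),(198,330)]))],[.6,-.1,0]);print("hold",h,np.degrees(h[2]),e.round(1))
print(R2(-h[2])@(b[:2]-h[:2]))
E
```

```text
bar [ 0.5558 -0.0842  1.4864] 85.16576816285 [ 1.   1.9 -1.   1.8 -0.  -2.3  0.  -2.7] [[ 0.506 -0.08   0.   ]]
hold [ 0.5882 -0.0886 -0.0977] -5.5970094731579945 [-0.9  1.   0.7  2.5  0.7 -3.1 -0.5 -4.1]
[-0.0327  0.0012]
```

```bash
python3 - <<'E'
from station import optics
from h import *
np.set_printoptions(precision=4,suppress=True)
W=optics.capture("wrist")
U=lambda l:[((a+.5)/3-.5+220,(b+.5)/3-.5+70) for a,b in l]
for u in U([(371,422),(203,420),(201,568),(369,571),(388,332),(198,330)]): print(u,ray(W,u,.038),ray(W,u,.048))
E
```

```text
(343.3333333333333, 210.33333333333334) [ 0.5204 -0.1008  0.038 ] [ 0.5224 -0.1002  0.048 ]
(287.3333333333333, 209.66666666666666) [ 0.5236 -0.0622  0.038 ] [ 0.5255 -0.0631  0.048 ]
(286.6666666666667, 259.0) [ 0.488  -0.0585  0.038 ] [ 0.4912 -0.0595  0.048 ]
(342.6666666666667, 260.0) [ 0.4844 -0.0984  0.038 ] [ 0.4877 -0.0979  0.048 ]
(349.0, 180.33333333333331) [ 0.5407 -0.1057  0.038 ] [ 0.542  -0.1049  0.048 ]
(285.6666666666667, 179.66666666666669) [ 0.5442 -0.0629  0.038 ] [ 0.5454 -0.0638  0.048 ]
```

```bash
python3 plan.py .5041 -.08 .031 175.2
```

```text
t 2.63 pos [ 0.501  -0.0807  0.1611] j [  9.  15. -22.   0. -53.  77.] F [-0.5 -0.8  0.3] w 1.001
total turn [ 0.0001  0.0132 -0.0009] shift cm [-0.29 13.01 -0.09] rows 3.1
```

Emit:
step_arm:
  moves:
    - [[0,0.013,0,-0.3,3.0,-0.1,100],[0,0.013,0,-0.3,6.0,-0.1,100],[0,0.013,0,-0.3,9.0,-0.1,100],[0,0.013,0,-0.3,12.0,-0.1,100],[0,0.013,0,-0.3,13.0,-0.1,100]]

```text
time_s: 3.05
tcp_pos: [0.5014, -0.0801, 0.0274]
ee_rot: [[-0.996, -0.007, -0.084], [0.084, -0.0, -0.996], [0.006, -1.0, 0.001]]
wrist_force: [-0.4, 0.9, 0.0]
gripper_width: 0.996
```

Emit:
step_arm:
  moves:
    - [[0,0,0,0,0,0,30],[0,0,0,0,0,0,20],[0,0,0,0,0,0,10],[0,0,0,0,0,0,10],[0,0,0,0,0,0,10]]

```text
time_s: 3.47
tcp_pos: [0.5052, -0.0792, 0.0322]
ee_rot: [[-0.997, 0.003, -0.082], [0.082, 0.0, -0.997], [-0.003, -1.0, -0.001]]
wrist_force: [0.7, -0.3, 0.5]
gripper_width: 0.706
```

```bash
python3 plan.py .5041 -.08 .031 175.2; python3 - <<'E'
from station import optics
import cv2
for n in ["wrist","scene"]:
    c=optics.capture(n); cv2.imwrite(f"pics/{n}2.png",c["image"][:,:,::-1])
E
```

```text
t 3.47 pos [ 0.5052 -0.0792  0.0322] j [  9.  25. -29.   0. -35.  76.] F [ 0.7 -0.3  0.5] w 0.706
total turn [ 0.0007  0.0019 -0.0034] shift cm [0.11 0.11 0.09] rows 0.0
```

View pics/scene2.png

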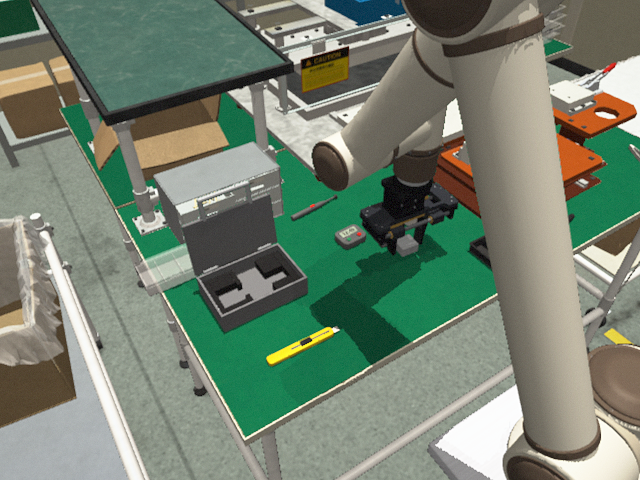

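Emit:
step_arm:
  moves:
    - [[0,0,0,0,0,0,10],[0,0,0,0,0,0,10],[0,0,0,0,0,0,10],[0,0,0,0,0,0,10],[0,0,0,0,0,0,10]]

```text
time_s: 3.98
tcp_pos: [0.5042, -0.0793, 0.0307]
ee_rot: [[-0.997, 0.0, -0.082], [0.082, -0.0, -0.997], [-0.0, -1.0, 0.0]]
wrist_force: [-0.5, 0.5, 2.5]
gripper_width: 0.454
```

Emit:
step_arm:
  moves:
    - [[0,0,0,0,0,0,10],[0,0,0,0,0,0,10],[0,0,0,0,0,0,10],[0,0,0,0,0,0,10],[0,0,0,0,0,0,10]]

```text
time_s: 4.4
tcp_pos: [0.5041, -0.0793, 0.0306]
ee_rot: [[-0.997, -0.0, -0.082], [0.082, -0.0, -0.997], [0.0, -1.0, 0.0]]
wrist_force: [-1.3, 0.7, 4.1]
gripper_width: 0.461
```

```bash
python3 plan.py .5041 -.08 .031 175.2; python3 - <<'E'
from station import optics
import cv2
for n in ["wrist"]:
    c=optics.capture(n); cv2.imwrite(f"pics/{n}3.png",c["image"][:,:,::-1])
E
```

```text
t 4.4 pos [ 0.5041 -0.0793  0.0306] j [  9.  25. -30.   0. -35.  76.] F [-1.3  0.7  4.1] w 0.461
total turn [-0.     0.002  0.   ] shift cm [-0.   -0.04  0.07] rows 0.0
```

View pics/wrist3.png

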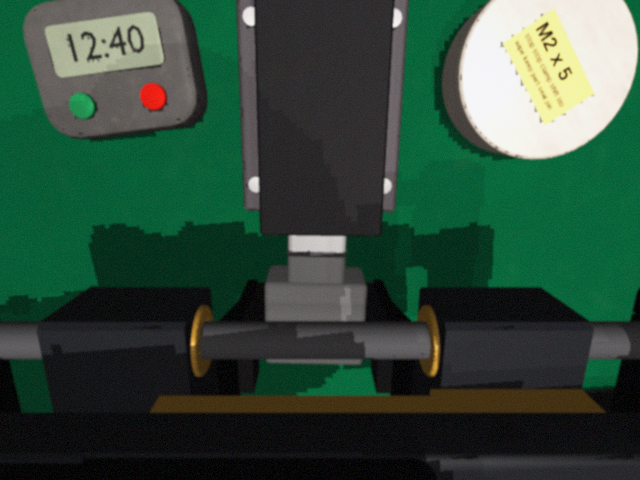

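Emit:
step_arm:
  moves:
    - [[0,0,0,0.2,-0.1,0,10],[0,0,0,0.8,-0.15,0,10],[0,0,0,1.6,-0.15,0,10],[0,0,0,2.6,-0.15,0,10],[0,0,0,3.6,-0.15,0,10]]

```text
time_s: 4.87
tcp_pos: [0.4663, -0.0764, 0.0315]
ee_rot: [[-0.997, -0.002, -0.082], [0.082, -0.0, -0.997], [0.002, -1.0, 0.0]]
wrist_force: [-0.7, -0.8, -3.1]
gripper_width: 0.452
```

Emit:
step_arm:
  moves:
    - [[0,0,0,1.3,0,0,10],[0,0,0,2.6,0,0,10],[0,0,0,3.9,0,0,10],[0,0,0,5.2,0,0,10],[0,0,0,6.4,0,0,10]]

```text
time_s: 5.28
tcp_pos: [0.4023, -0.0713, 0.032]
ee_rot: [[-0.997, -0.001, -0.082], [0.082, -0.0, -0.997], [0.001, -1.0, 0.0]]
wrist_force: [0.5, -0.8, -2.5]
gripper_width: 0.46
```

```bash
python3 plan.py .40 -.07 .04 175.2; python3 - <<'E'
from station import optics
import cv2
for n in ["wrist"]:
    c=optics.capture(n); cv2.imwrite(f"pics/{n}4.png",c["image"][:,:,::-1])
E
```

```text
t 5.28 pos [ 0.4023 -0.0713  0.032 ] j [ 13.  18. -43.  -0. -29.  72.] F [ 0.5 -0.8 -2.5] w 0.46
total turn [-0.0002  0.0018  0.0011] shift cm [ 0.24 -0.8  -0.11] rows 0.2
```

View pics/wrist4.png

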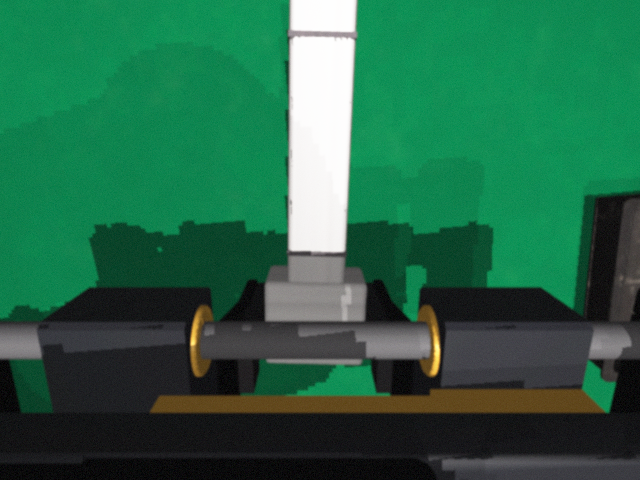

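```bash
python3 plan.py .45 .09 .07 89.8
```

```text
t 5.33 pos [ 0.399  -0.0716  0.0316] j [ 13.  18. -44.  -0. -29.  72.] F [-4.1  0.2 -2.1] w 0.456
total turn [-0.0044  1.4912  0.0037] shift cm [ -3.72  -3.87 -16.52] rows 11.9
```

Emit:
step_arm:
  moves:
    - [[0,0.1,0,-0.3,-1.5,-1.0,10],[0,0.22,0,-0.6,-3.0,-2.5,10],[0,0.34,0,-0.9,-3.9,-4.0,10],[0,0.46,0,-1.2,-3.9,-5.5,10],[0,0.58,0,-1.5,-3.9,-7.0,10]]

```text
time_s: 5.75
tcp_pos: [0.4253, -0.0018, 0.0718]
ee_rot: [[-0.785, 0.002, -0.619], [0.619, 0.001, -0.785], [-0.001, -1.0, -0.002]]
wrist_force: [0.5, 0.4, -3.3]
gripper_width: 0.458
```

```bash
python3 plan.py .45 .09 .07 89.8
```

```text
t 5.75 pos [ 0.4253 -0.0018  0.0718] j [ 22.  15. -39.  -0. -36.  30.] F [ 0.5  0.4 -3.3] w 0.458
total turn [ 0.0021  0.9064 -0.    ] shift cm [ 3.75  0.19 -8.74] rows 7.3
```

Emit:
step_arm:
  moves:
    - [[0,0.12,0,0.5,0,-1.2,10],[0,0.24,0,1.0,0,-2.4,10],[0,0.36,0,1.5,0,-3.6,10],[0,0.48,0,2.0,0,-4.8,10],[0,0.6,0,2.6,0,-6.0,10]]

```text
time_s: 6.17
tcp_pos: [0.4412, 0.0612, 0.071]
ee_rot: [[-0.298, 0.0, -0.954], [0.954, 0.0, -0.298], [0.0, -1.0, -0.0]]
wrist_force: [-0.6, 0.4, -2.6]
gripper_width: 0.457
```

```bash
python3 plan.py .45 .09 .03 89.8
```

```text
t 6.17 pos [0.4412 0.0612 0.071 ] j [ 29.  17. -36.  -0. -37. -12.] F [-0.6  0.4 -2.6] w 0.457
total turn [1.000e-04 3.065e-01 2.000e-04] shift cm [ 2.49  4.1  -1.69] rows 2.5
```

Emit:
step_arm:
  moves:
    - [[0,0.1,0,0.8,1.0,-0.6,10],[0,0.2,0,1.6,2.0,-1.1,10],[0,0.306,0,2.5,3.0,-1.7,10],[0,0.306,0,2.5,4.1,-1.7,10],[0,0.306,0,2.5,4.1,-1.7,10]]

```text
time_s: 6.58
tcp_pos: [0.4487, 0.0895, 0.0284]
ee_rot: [[-0.003, -0.003, -1.0], [1.0, -0.002, -0.003], [-0.002, -1.0, 0.003]]
wrist_force: [-0.8, 0.1, -2.1]
gripper_width: 0.455
```

```bash
python3 plan.py .45 .09 .016 89.8
```

```text
t 6.58 pos [0.4487 0.0895 0.0284] j [ 32.  22. -37.  -0. -31. -31.] F [-0.8  0.1 -2.1] w 0.455
total turn [-0.0034  0.0069 -0.0016] shift cm [ 0.06  1.24 -0.13] rows 0.3
```

Emit:
step_arm:
  moves:
    - [[0,0,0,0,0.4,0,10],[0,0,0,0,0.8,0,10],[0,0,0,0,1.1,0,10],[0,0,0,0,1.3,0,10],[0,0,0,0,1.3,0,10]]

```text
time_s: 7.0
tcp_pos: [0.45, 0.0894, 0.0169]
ee_rot: [[-0.003, -0.0, -1.0], [1.0, -0.0, -0.003], [-0.0, -1.0, 0.0]]
wrist_force: [-0.1, 0.2, -2.1]
gripper_width: 0.459
```

Emit:
step_arm:
  moves:
    - [[0,0,0,0,0.05,0,10],[0,0,0,0,0.1,0,10],[0,0,0,0,0.1,0,10],[0,0,0,0,0.1,0,10],[0,0,0,0,0.1,0,10]]

```text
time_s: 7.42
tcp_pos: [0.4502, 0.0897, 0.0162]
ee_rot: [[-0.003, 0.0, -1.0], [1.0, 0.0, -0.003], [0.0, -1.0, -0.0]]
wrist_force: [-0.0, 0.3, -2.3]
gripper_width: 0.456
```

Emit:
step_arm:
  moves:
    - [[0,0,0,0,0.05,0,10],[0,0,0,0,0.1,0,10],[0,0,0,0,0.15,0,10],[0,0,0,0,0.15,0,10],[0,0,0,0,0.15,0,10]]

```text
time_s: 7.83
tcp_pos: [0.4502, 0.0897, 0.0153]
ee_rot: [[-0.003, 0.0, -1.0], [1.0, 0.0, -0.003], [0.0, -1.0, -0.0]]
wrist_force: [-2.1, 0.1, 5.2]
gripper_width: 0.452
```

Emit:
step_arm:
  moves:
    - [[0,0,0,0,0,0,65],[0,0,0,0,0,0,65],[0,0,0,0,0,0,65],[0,0,0,0,0,0,65],[0,0,0,0,0,0,65]]

```text
time_s: 8.25
tcp_pos: [0.4502, 0.0897, 0.0145]
ee_rot: [[-0.003, 0.0, -1.0], [1.0, -0.0, -0.003], [-0.0, -1.0, -0.0]]
wrist_force: [0.2, -0.3, 0.7]
gripper_width: 0.641
```

Emit:
step_arm:
  moves:
    - [[0,0,0,0,-0.5,0,65],[0,0,0,0,-2.0,0,65],[0,0,0,0,-5.0,0,65],[0,0,0,0,-8,0,65],[0,0,0,0,-11,0,65]]

```text
time_s: 8.67
tcp_pos: [0.4497, 0.0894, 0.1259]
ee_rot: [[-0.003, -0.001, -1.0], [1.0, -0.001, -0.003], [-0.001, -1.0, 0.001]]
wrist_force: [0.4, 0.5, 0.1]
gripper_width: 0.65
```

```bash
python3 plan.py .45 .04 .1 89.8; python3 - <<'E'
from station import optics
import cv2
for n in ["wrist","scene"]:
    c=optics.capture(n); cv2.imwrite(f"pics/{n}5.png",c["image"][:,:,::-1])
E
```

```text
t 8.67 pos [0.4497 0.0894 0.1259] j [ 32.  13. -31.   0. -47. -31.] F [0.4 0.5 0.1] w 0.65
total turn [-0.0008  0.0065 -0.0005] shift cm [-4.94  2.6  -0.01] rows 1.3
```

View pics/wrist5.png

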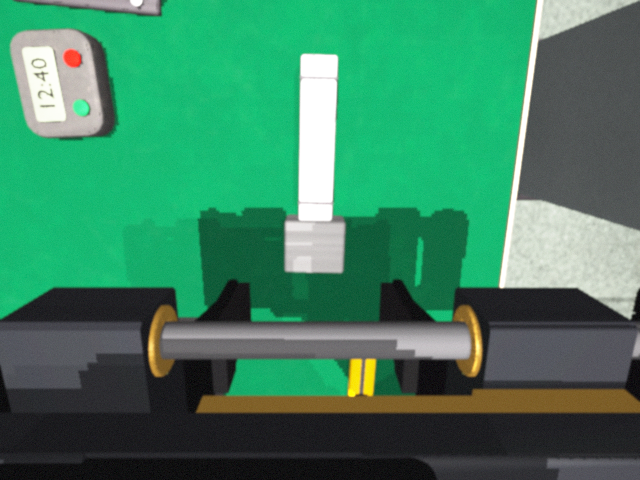

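View pics/scene5.png

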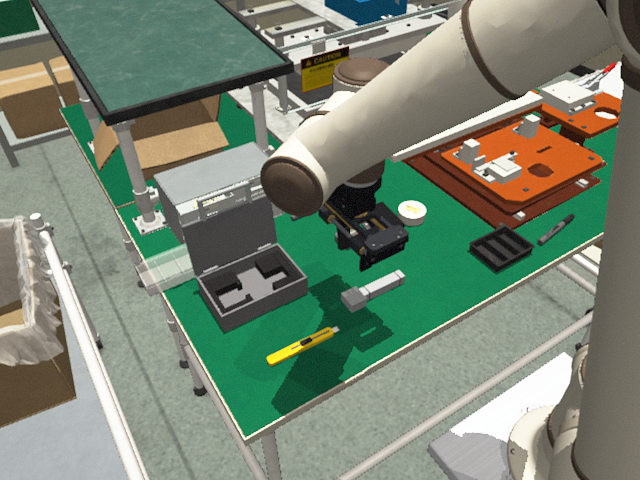

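```bash
python3 - <<'E'
from station import optics
from h import *
np.set_printoptions(precision=4,suppress=True)
W=optics.capture("wrist")
for u in [(285,271),(343,272),(299.5,200),(333.5,200),(301,80),(337,80),(301,56),(337,56)]: print(u,ray(W,u,.022))
E
```

```text
(285, 271) [0.4761 0.1123 0.022 ]
(343, 272) [0.4367 0.1128 0.022 ]
(299.5, 200) [0.4659 0.0634 0.022 ]
(333.5, 200) [0.4439 0.0633 0.022 ]
(301, 80) [ 0.4645 -0.0091  0.022 ]
(337, 80) [ 0.4429 -0.0091  0.022 ]
(301, 56) [ 0.4644 -0.0223  0.022 ]
(337, 56) [ 0.4432 -0.0223  0.022 ]
```

```bash
python3 - <<'E'
import cv2
from station import optics
t=cv2.imread("pics/scene5.png")
cv2.imwrite("pics/s5c.png",cv2.resize(t[250:330,320:430],None,fx=7,fy=7,interpolation=cv2.INTER_CUBIC))
c=optics.capture("top");cv2.imwrite("pics/top5.png",c["image"][:,:,::-1])
E
```

```text
(no output)
```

View pics/s5c.png

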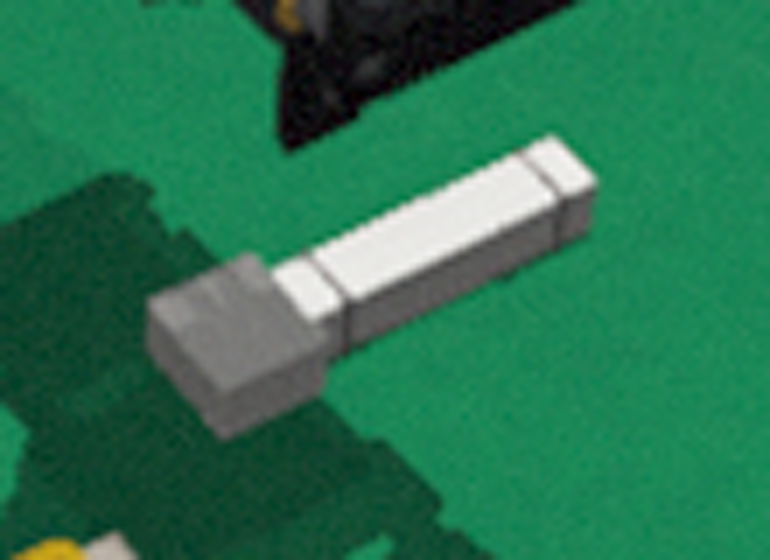

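View pics/top5.png

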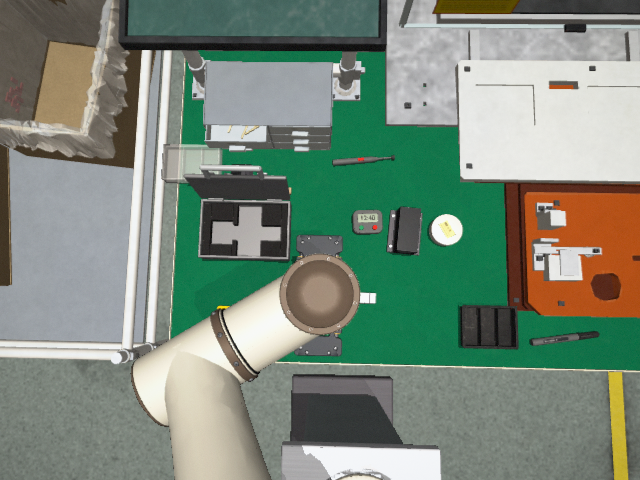

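```bash
python3 - <<'E'
from station import optics
from h import *
np.set_printoptions(precision=4,suppress=True)
S=optics.capture("scene");T=optics.capture("top")
z=.022
L=np.array([[.02,.068,z],[-.02,.068,z],[-.02,.032,z],[.02,.032,z],[.011,-.068,z],[-.011,-.068,z]])
u=[((a+.5)/7-.5+320,(b+.5)/7-.5+250) for a,b in [(148,302),(225,392),(328,340),(250,255),(552,136),(598,182)]]
b,e=fit([(S,L,u)],[.45,.04,0]);print(b,np.degrees(b[2]),e.round(1))
print(ray(T,(376,298),.022))
E
```

```text
[ 0.4481  0.0425 -0.0182] -1.0435897881488305 [-0.7  0.  -0.2  0.4  0.6  0.2  0.  -0.5  0.  -0.1  0.2 -0.1]
[ 0.4475 -0.0273  0.022 ]
```

```bash
python3 plan.py .45 .0425 .019 89.8
```

```text
t 8.97 pos [0.4492 0.0893 0.1237] j [ 32.  13. -31.  -0. -46. -31.] F [ 0.5  0.9 -0.3] w 0.649
total turn [-0.002   0.0061 -0.0008] shift cm [-4.67 10.48 -0.09] rows 2.8
```

Emit:
step_arm:
  moves:
    - [[0,0.006,0,-2.5,1.5,0,60],[0,0.006,0,-4.7,4.0,0,60],[0,0.006,0,-4.7,7.5,0,55],[0,0.006,0,-4.7,10.0,0,50],[0,0.006,0,-4.7,10.5,0,45]]

```text
time_s: 9.38
tcp_pos: [0.4464, 0.0406, 0.015]
ee_rot: [[0.005, -0.011, -1.0], [1.0, -0.005, 0.005], [-0.005, -1.0, 0.011]]
wrist_force: [-0.3, -0.8, -0.1]
gripper_width: 0.497
```

Emit:
step_arm:
  moves:
    - [[0,0,0,0,0,0,5],[0,0,0,0,0,0,5],[0,0,0,0,0,0,5],[0,0,0,0,0,0,5],[0,0,0,0,0,0,5]]

```text
time_s: 9.8
tcp_pos: [0.4508, 0.0432, 0.0206]
ee_rot: [[0.003, 0.002, -1.0], [1.0, 0.001, 0.003], [0.001, -1.0, -0.002]]
wrist_force: [-1.4, 0.2, 1.8]
gripper_width: 0.247
```

Emit:
step_arm:
  moves:
    - [[0,0,0,0,0,0,5],[0,0,0,0,0,0,5],[0,0,0,0,0,0,5],[0,0,0,0,0,0,5],[0,0,0,0,0,0,5]]

```text
time_s: 10.22
tcp_pos: [0.4508, 0.0432, 0.0207]
ee_rot: [[0.002, 0.002, -1.0], [1.0, 0.001, 0.002], [0.001, -1.0, -0.002]]
wrist_force: [-1.8, 1.5, 7.0]
gripper_width: 0.248
```

```bash
python3 plan.py .45 .0425 .019 89.8
```

```text
t 10.22 pos [0.4508 0.0432 0.0207] j [ 26.  22. -38.   0. -29. -26.] F [-1.8  1.5  7. ] w 0.248
total turn [0.0018 0.0011 0.0008] shift cm [-0.07  0.17  0.08] rows 0.0
```

```bash
python3 - <<'E'
from station import optics
from h import *
np.set_printoptions(precision=3,suppress=True)
S=optics.capture("scene");T=optics.capture("top")
print(tri(T,(150,388),S,(290,187)))
print(tri(T,(120,357),S,(38,222)))
E
python3 plan.py .54 .244 .16 89.8 -18
```

```text
(array([0.339, 0.275, 0.427]), array([ 1.566,  1.171, -2.021, -0.3  ]))
(array([0.431, 0.461, 0.345]), array([-79.522, -54.771,  87.213,  31.086]))
t 10.32 pos [0.4508 0.0432 0.0206] j [ 26.  22. -38.   0. -29. -26.] F [-1.8  0.6  5.7] w 0.247
total turn [-0.3124  0.0009  0.001 ] shift cm [ 20.12 -13.9   -8.9 ] rows 6.2
```

```bash
python3 - <<'E'
from station import optics
from h import *
np.set_printoptions(precision=3,suppress=True)
S=optics.capture("scene");T=optics.capture("top")
def pl(c,u,v):
    o=c["cam_to_world"][:3,3];a=ray(c,u,-.3)-o;b=ray(c,v,-.3)-o;n=np.cross(a,b);n/=np.linalg.norm(n);return n,n@o
for tl in [((155,0),(122,350)),((147,0),(120,340))]:
  for sl in [((42,235),(150,420)),((60,240),(190,480))]:
    n1,d1=pl(T,*tl);n2,d2=pl(S,*sl)
    d=np.cross(n1,n2);d/=np.linalg.norm(d)
    p=np.linalg.lstsq(np.array([n1,n2,d]),np.array([d1,d2,0]),rcond=None)[0]
    print(p+d*((.4-p[0])/d[0]),d)
E
```

```text
[ 0.4    0.511 -0.035] [-0.968 -0.077  0.237]
[ 0.4    0.503 -0.017] [-0.982 -0.052  0.18 ]
[ 0.4    0.511 -0.021] [-0.976 -0.08   0.203]
[ 0.4    0.503 -0.002] [-0.988 -0.054  0.145]
```

Emit:
step_arm:
  moves:
    - [[0,0,0,0.5,-2.5,-0.5,5],[-0.05,0,0,3.0,-5.0,-1.5,5],[-0.1,0,0,6.0,-7.5,-2.5,5],[-0.15,0,0,9.0,-9.5,-4.0,5],[-0.2,0,0,12.0,-11.5,-5.5,5]]

```text
time_s: 10.83
tcp_pos: [0.5056, 0.1636, 0.1361]
ee_rot: [[0.004, 0.201, -0.979], [1.0, 0.0, 0.004], [0.001, -0.979, -0.201]]
wrist_force: [1.0, -0.3, -3.6]
gripper_width: 0.249
```

```bash
python3 plan.py .54 .244 .16 89.8 -18
```

```text
t 10.83 pos [0.5056 0.1636 0.1361] j [ 39.  14. -33.  13. -35. -50.] F [ 1.  -0.3 -3.6] w 0.249
total turn [-0.1113 -0.0004  0.0011] shift cm [ 8.06 -1.64 -3.82] rows 2.2
```

Emit:
step_arm:
  moves:
    - [[-0.04,0,0,2.5,-0.5,-1.2,5],[-0.08,0,0,5.0,-1.0,-2.4,5],[-0.111,0,0,7.0,-1.6,-3.4,5],[-0.111,0,0,8.1,-1.6,-3.8,5],[-0.111,0,0,8.1,-1.6,-3.8,5]]

```text
time_s: 11.25
tcp_pos: [0.5402, 0.2453, 0.1577]
ee_rot: [[0.001, 0.306, -0.952], [1.0, 0.0, 0.001], [0.001, -0.952, -0.306]]
wrist_force: [1.0, -0.8, -2.2]
gripper_width: 0.248
```

```bash
python3 plan.py .5733 .244 .12 89.8 -18; python3 - <<'E'
from station import optics
import cv2
for n in ["wrist","scene","top"]:
    c=optics.capture(n); cv2.imwrite(f"pics/{n}6.png",c["image"][:,:,::-1])
E
```

```text
t 11.25 pos [0.5402 0.2453 0.1577] j [ 45.  16. -31.  24. -32. -64.] F [ 1.  -0.8 -2.2] w 0.248
total turn [-0.0033  0.0024  0.0014] shift cm [-0.13  4.6  -2.  ] rows 1.2
```

View pics/wrist6.png

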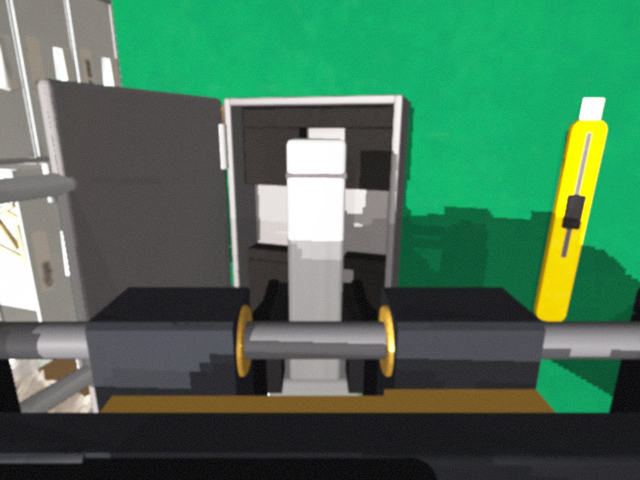

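View pics/scene6.png

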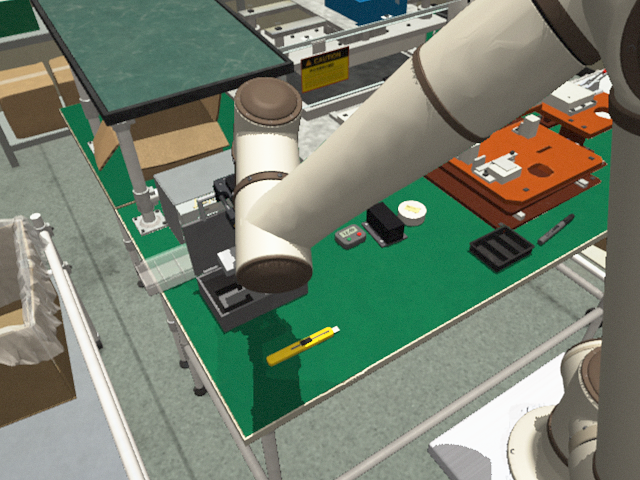

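View pics/top6.png

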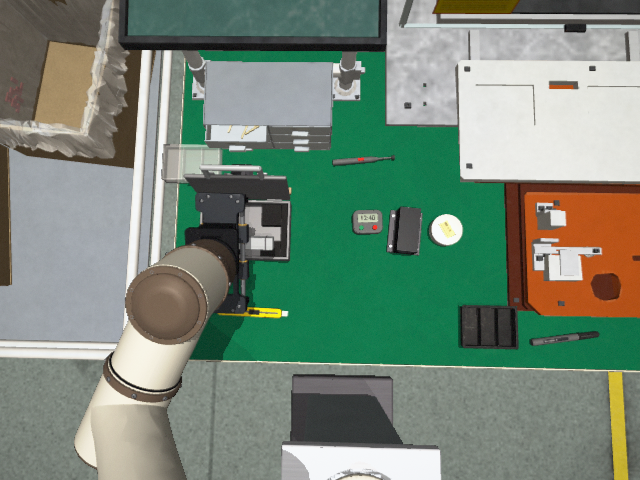

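```bash
python3 - <<'E'
from station import optics
from h import *
np.set_printoptions(precision=4,suppress=True)
W=optics.capture("wrist")
for u in [(226,101),(406,98),(229,200),(404,200)]: print(u,ray(W,u,.046))
# held bar shank end: expected
from station import r
s=r.sense();R=s["ee_rot"];p=s["tcp_pos"]
# bar frame in tool: x_bar=-z_tool, y_bar=x_tool, z_bar=-y_tool ; centre 9.7mm ahead
B=np.c_[-R[:,2],R[:,0],-R[:,1]];c=p+R[:,1]*.0097
for q in [[.011,-.068,.011],[-.011,-.068,.011]]: print(proj(W,c+B@np.array(q)))
print(c)
E
python3 -c "
import cv2;t=cv2.imread('pics/wrist6.png');cv2.imwrite('pics/w6c.png',cv2.resize(t[80:290,200:420],None,fx=2.8,fy=2.8,interpolation=cv2.INTER_CUBIC))"
```

```text
(226, 101) [0.6377 0.1505 0.046 ]
(406, 98) [0.5189 0.1519 0.046 ]
(229, 200) [0.6401 0.2177 0.046 ]
(404, 200) [0.5169 0.2121 0.046 ]
[[286.4645 141.9044]]
[[347.7906 141.8224]]
[0.5422 0.2419 0.1476]
```

View pics/w6c.png

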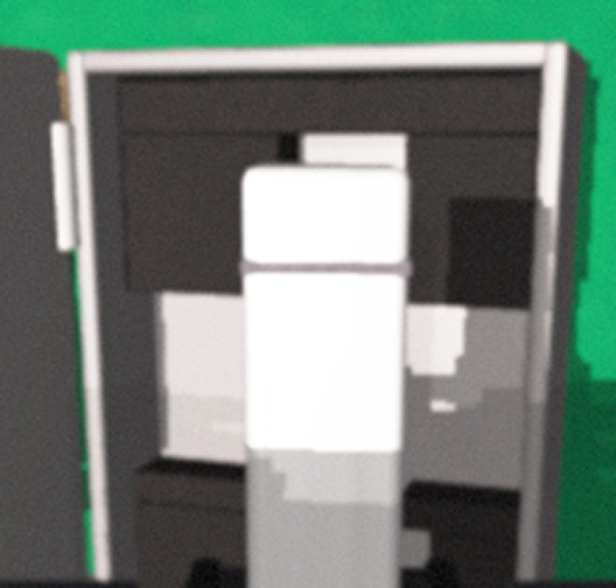

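```bash
python3 plan.py .572 .2445 .078 89.8 -18
```

```text
t 11.45 pos [0.5393 0.2419 0.1568] j [ 45.  16. -31.  24. -33. -64.] F [-0.7 -0.2 -2.8] w 0.252
total turn [-0.0054 -0.0009 -0.0016] shift cm [ 0.28  8.5  -0.72] rows 2.0
```

Emit:
step_arm:
  moves:
    - [[0,0,0,0.1,1.8,-0.3,5],[0,0,0,0.2,3.6,-0.7,5],[0,0,0,0.3,5.4,-0.7,5],[0,0,0,0.3,7.2,-0.7,5],[0,0,0,0.3,8.5,-0.7,5]]

```text
time_s: 11.87
tcp_pos: [0.5723, 0.2446, 0.0771]
ee_rot: [[0.005, 0.304, -0.953], [1.0, -0.003, 0.004], [-0.002, -0.953, -0.304]]
wrist_force: [-1.1, 0.3, -2.7]
gripper_width: 0.249
```

Emit:
step_arm:
  moves:
    - [[0,0,0,0,0,0,5],[0,0,0,0,0,0,5],[0,0,0,0,0,0,5],[0,0,0,0,0,0,5],[0,0,0,0,0,0,5]]

```text
time_s: 12.28
tcp_pos: [0.573, 0.2468, 0.0803]
ee_rot: [[0.003, 0.308, -0.951], [1.0, 0.001, 0.003], [0.001, -0.952, -0.308]]
wrist_force: [-0.1, -0.5, -2.5]
gripper_width: 0.252
```

```bash
python3 plan.py .572 .2445 .078 89.8 -18;python3 - <<'E'
from station import optics
import cv2
for n in ["wrist"]:
    c=optics.capture(n); cv2.imwrite(f"pics/{n}7.png",c["image"][:,:,::-1])
E
```

```text
t 12.28 pos [0.573  0.2468 0.0803] j [ 41.  24. -35.  35. -21. -73.] F [-0.1 -0.5 -2.5] w 0.252
total turn [-0.0014  0.0002  0.0016] shift cm [-0.23  0.19  0.16] rows 0.1
```

View pics/wrist7.png

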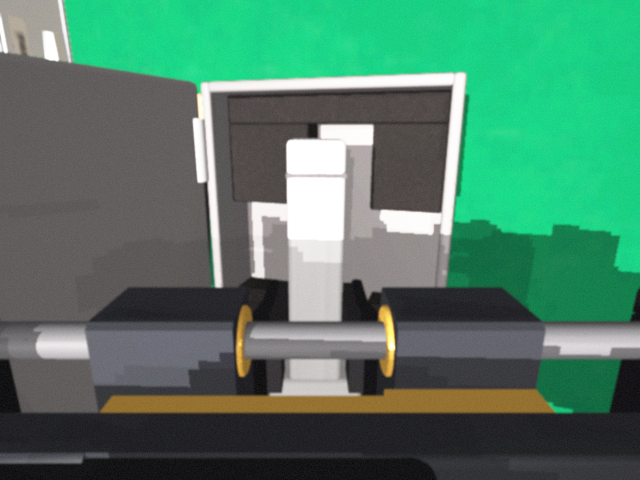

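```bash
python3 - <<'E'
from station import optics
from h import *
np.set_printoptions(precision=4,suppress=True)
W=optics.capture("wrist")
for u in [(308,127),(373,127),(373,190)]: print(u,ray(W,u,.03))
for u in [(204,82),(464,74),(209,200),(454,200)]: print(u,ray(W,u,.046))
from station import r
s=r.sense();R=s["ee_rot"];p=s["tcp_pos"]
B=np.c_[-R[:,2],R[:,0],-R[:,1]];c=p+R[:,1]*.0097
for q in [[.011,-.068,.011],[-.011,-.068,.011]]: print(proj(W,c+B@np.array(q)))
print(c)
E
python3 -c "
import cv2;t=cv2.imread('pics/wrist7.png');cv2.imwrite('pics/w7c.png',cv2.resize(t[70:290,190:480],None,fx=2.7,fy=2.7,interpolation=cv2.INTER_CUBIC))"
```

```text
(308, 127) [0.5934 0.1732 0.03  ]
(373, 127) [0.5615 0.1734 0.03  ]
(373, 190) [0.5605 0.2027 0.03  ]
(204, 82) [0.6396 0.1526 0.046 ]
(464, 74) [0.5239 0.1539 0.046 ]
(209, 200) [0.6417 0.2089 0.046 ]
(454, 200) [0.5235 0.2032 0.046 ]
[[287.3984 142.0962]]
[[348.6163 142.0002]]
[0.5758 0.2467 0.0707]
```

View pics/w7c.png

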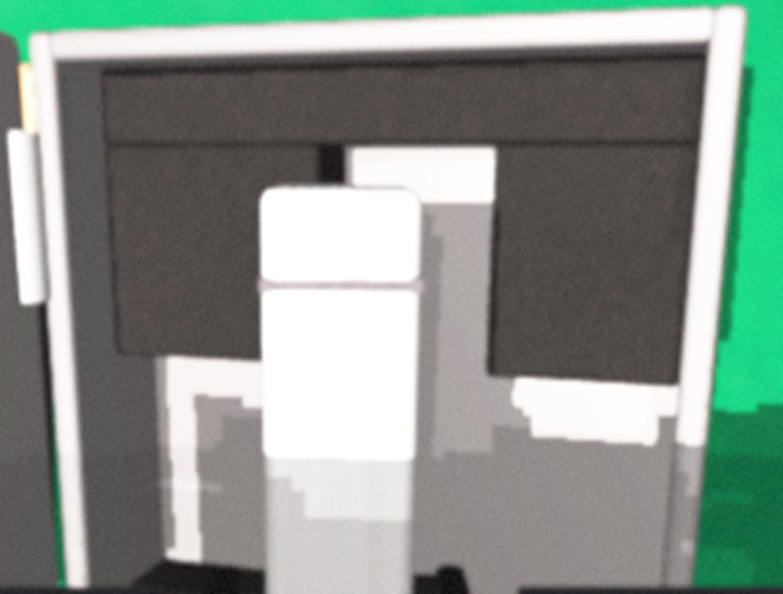

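```bash
python3 plan.py .5725 .2445 .043 89.8 -18
```

```text
t 12.38 pos [0.5728 0.2467 0.08  ] j [ 41.  24. -35.  35. -21. -73.] F [ 0.1 -0.3 -2.5] w 0.253
total turn [-0.0019  0.0004  0.0013] shift cm [-0.23  3.51  1.16] rows 0.9
```

Emit:
step_arm:
  moves:
    - [[0,0,0,-0.2,0.7,0.23,5],[0,0,0,-0.23,1.4,0.46,5],[0,0,0,-0.23,2.1,0.7,5],[0,0,0,-0.23,2.8,0.93,5],[0,0,0,-0.23,3.5,1.16,5]]

```text
time_s: 12.8
tcp_pos: [0.5723, 0.2449, 0.0424]
ee_rot: [[0.002, 0.307, -0.952], [1.0, 0.0, 0.002], [0.001, -0.952, -0.307]]
wrist_force: [0.4, 0.1, -1.8]
gripper_width: 0.25
```

Emit:
step_arm:
  moves:
    - [[0,0,0,0,0,0,5],[0,0,0,0,0,0,5],[0,0,0,0,0.1,0.03,5],[0,0,0,0,0.1,0.03,5],[0,0,0,0,0.1,0.03,5]]

```text
time_s: 13.22
tcp_pos: [0.5726, 0.2445, 0.0417]
ee_rot: [[0.003, 0.307, -0.952], [1.0, -0.0, 0.003], [0.001, -0.952, -0.307]]
wrist_force: [0.2, -0.6, -2.0]
gripper_width: 0.253
```

```bash
python3 plan.py .5725 .2445 .038 89.8 -18;python3 - <<'E'
from station import optics
import cv2
for n in ["wrist","scene"]:
    c=optics.capture(n); cv2.imwrite(f"pics/{n}8.png",c["image"][:,:,::-1])
E
```

```text
t 13.22 pos [0.5726 0.2445 0.0417] j [ 37.  27. -42.  56. -13. -90.] F [ 0.2 -0.6 -2. ] w 0.253
total turn [-0.0022  0.0005  0.001 ] shift cm [-0.    0.35  0.12] rows 0.1
```

View pics/wrist8.png

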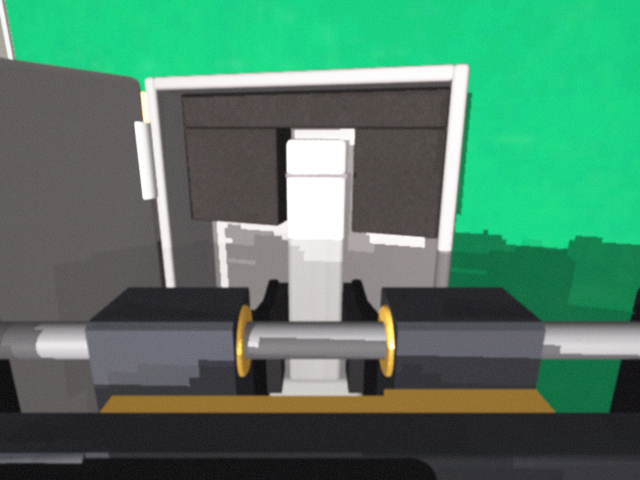

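View pics/scene8.png

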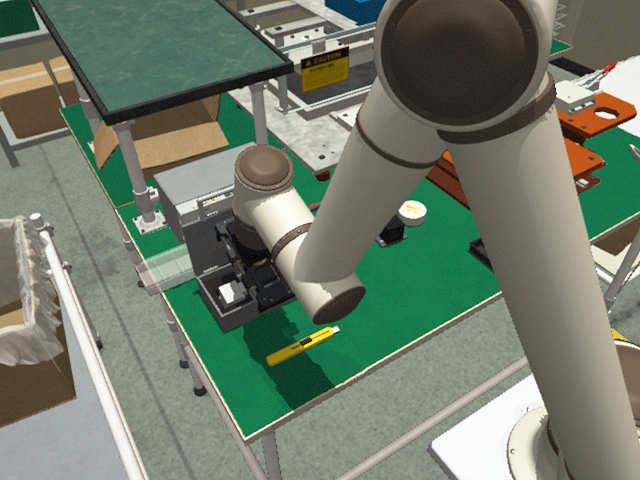

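Emit:
step_arm:
  moves:
    - [[0,0,0,0,0.1,0.03,5],[0,0,0,0,0.2,0.06,5],[0,0,0,0,0.25,0.08,5],[0,0,0,0,0.25,0.08,5],[0,0,0,0,0.25,0.08,5]]

```text
time_s: 13.73
tcp_pos: [0.5723, 0.2438, 0.0383]
ee_rot: [[0.003, 0.306, -0.952], [1.0, -0.001, 0.003], [-0.0, -0.952, -0.306]]
wrist_force: [-0.3, 1.1, -2.7]
gripper_width: 0.249
```

Emit:
step_arm:
  moves:
    - [[0,0,0,0,0.05,0.02,5],[0,0,0,0,0.1,0.03,5],[0,0,0,0,0.1,0.03,5],[0,0,0,0,0.1,0.03,5],[0,0,0,0,0.1,0.03,5]]

```text
time_s: 14.15
tcp_pos: [0.5724, 0.2441, 0.0376]
ee_rot: [[0.003, 0.306, -0.952], [1.0, -0.001, 0.003], [0.0, -0.952, -0.306]]
wrist_force: [-0.1, -0.1, -1.4]
gripper_width: 0.252
```

```bash
python3 plan.py .5725 .2445 .038 89.8 -18
```

```text
t 14.15 pos [0.5724 0.2441 0.0376] j [ 36.  27. -42.  59. -12. -93.] F [-0.1 -0.1 -1.4] w 0.252
total turn [-0.0029  0.0004  0.0004] shift cm [ 0.04 -0.04 -0.02] rows 0.0
```

Emit:
step_arm:
  moves:
    - [[0,0,0,0,0.05,0.02,5],[0,0,0,0,0.05,0.02,28],[0,0,0,0,0.05,0.02,31],[0,0,0,0,0.05,0.02,34],[0,0,0,0,0.05,0.02,37]]

```text
time_s: 14.57
tcp_pos: [0.5728, 0.2444, 0.0373]
ee_rot: [[0.003, 0.307, -0.952], [1.0, -0.0, 0.003], [0.001, -0.952, -0.307]]
wrist_force: [1.2, 0.2, 0.1]
gripper_width: 0.347
```

Emit:
step_arm:
  moves:
    - [[0,0,0,0,0,0,42],[0,0,0,0,0,0,48],[0,0,0,0,0,0,55],[0,0,0,0,0,0,55],[0,0,0,0,0,0,55]]

```text
time_s: 14.98
tcp_pos: [0.5721, 0.244, 0.0368]
ee_rot: [[0.003, 0.306, -0.952], [1.0, -0.001, 0.003], [-0.0, -0.952, -0.306]]
wrist_force: [0.3, -0.4, -0.2]
gripper_width: 0.537
```

```bash
python3 plan.py .5725 .2445 .038 89.8 -18;python3 - <<'E'
from station import optics
import cv2
for n in ["wrist","scene"]:
    c=optics.capture(n); cv2.imwrite(f"pics/{n}9.png",c["image"][:,:,::-1])
E
```

```text
t 14.98 pos [0.5721 0.244  0.0368] j [ 35.  27. -42.  60. -12. -94.] F [ 0.3 -0.4 -0.2] w 0.537
total turn [-0.0033  0.0006  0.0001] shift cm [ 0.05 -0.1  -0.07] rows 0.0
```

View pics/wrist9.png

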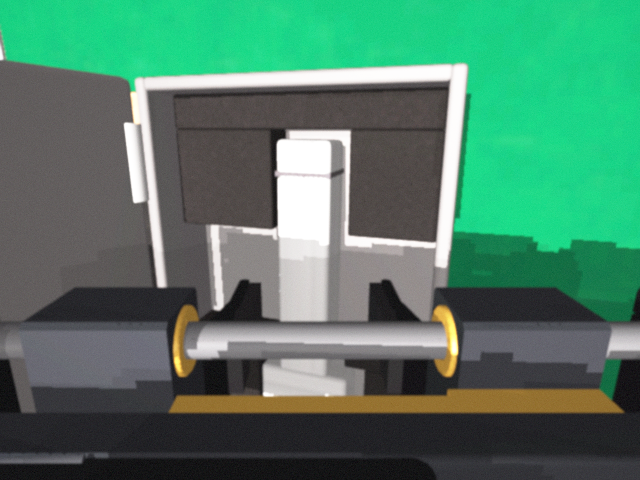

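Emit:
step_arm:
  moves:
    - [[0,0,0,0,-1.0,0,60],[0,0,0,0,-3.5,0,70],[0,0,0,0,-7,0,70],[0,0,0,0,-10.5,0,70],[0,0,0,0,-14,0,70]]

```text
time_s: 15.5
tcp_pos: [0.5284, 0.2449, 0.1713]
ee_rot: [[0.002, 0.305, -0.952], [1.0, -0.0, 0.002], [0.001, -0.952, -0.305]]
wrist_force: [1.6, -0.2, 0.7]
gripper_width: 0.697
```

```bash
python3 plan.py .60 .244 .28 89.8; python3 - <<'E'
from station import optics
import cv2
for n in ["wrist","top","scene"]:
    c=optics.capture(n); cv2.imwrite(f"pics/{n}10.png",c["image"][:,:,::-1])
E
```

```text
t 15.5 pos [0.5284 0.2449 0.1713] j [ 46.  14. -31.  23. -34. -64.] F [ 1.6 -0.2  0.7] w 0.697
total turn [0.3096 0.0011 0.0009] shift cm [ -0.07  -8.17 -10.13] rows 3.1
```

View pics/wrist10.png

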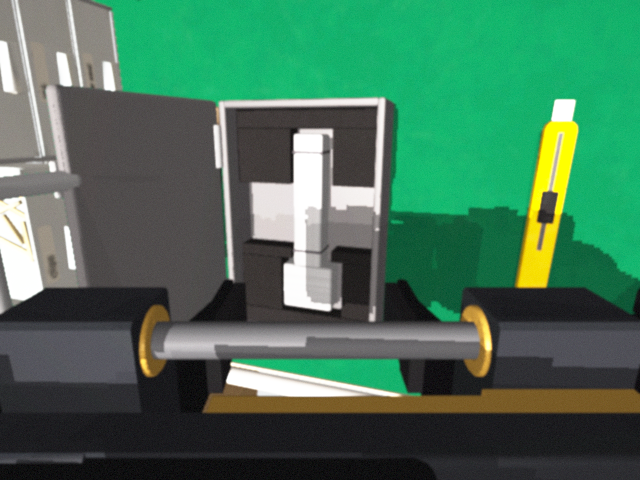

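View pics/scene10.png

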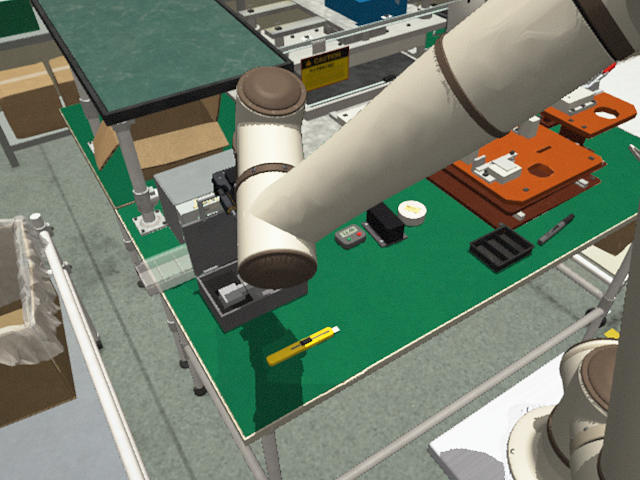

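```bash
python3 -c "
import cv2;t=cv2.imread('pics/wrist10.png');cv2.imwrite('pics/w10c.png',cv2.resize(t[90:330,200:400],None,fx=2.5,fy=2.5,interpolation=cv2.INTER_CUBIC))"
```

```text
(no output)
```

View pics/w10c.png

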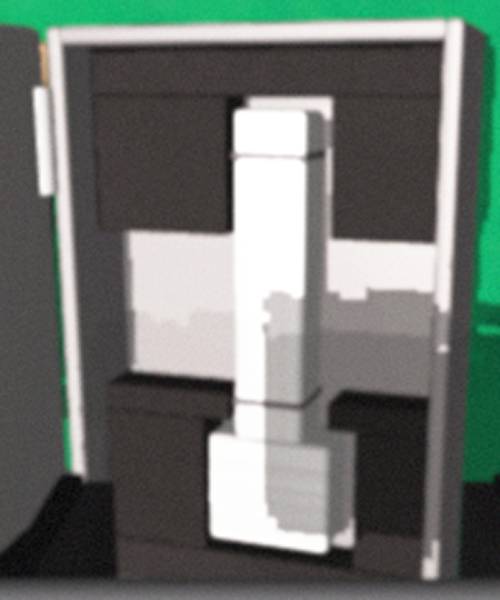

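```bash
python3 - <<'E'
from station import optics
from h import *
np.set_printoptions(precision=4,suppress=True)
W=optics.capture("wrist")
def q(a,b):return ((a+.5)/2.5-.5+200,(b+.5)/2.5-.5+90)
for n,u,z in [("headL",q(210,520),.034),("headR",q(329,520),.034),("shL",q(234,250),.034),("shR",q(307,250),.034),("insL",q(232,200),.03),("insR",q(333,200),.03),("rimL",q(62,200),.046),("rimR",q(453,200),.046),("hinsL",q(203,520),.03),("hinsR",q(356,520),.03),("headFront",q(270,551),.034),("shEnd",q(275,108),.034)]: print(n,ray(W,u,z))
E
```

```text
headL [0.6043 0.3076 0.034 ]
headR [0.5637 0.3022 0.034 ]
shL [0.594 0.218 0.034]
shR [0.571  0.2171 0.034 ]
insL [0.5959 0.2035 0.03  ]
insR [0.5643 0.2027 0.03  ]
rimL [0.6447 0.2033 0.046 ]
rimR [0.5267 0.2001 0.046 ]
hinsL [0.6086 0.3098 0.03  ]
hinsR [0.5559 0.3028 0.03  ]
headFront [0.5835 0.3157 0.034 ]
shEnd [0.5806 0.1767 0.034 ]
```

```bash
python3 plan.py .57 .2435 .27 89.8; python3 plan.py .663 .2435 .27 89.8
```

```text
t 15.7 pos [0.5294 0.2447 0.1714] j [ 46.  14. -31.  23. -34. -64.] F [-0.3 -0.1  0.3] w 0.696
total turn [0.3128 0.0005 0.0023] shift cm [-0.08 -8.13 -6.9 ] rows 2.6
t 15.7 pos [0.5294 0.2447 0.1714] j [ 46.  14. -31.  23. -34. -64.] F [-0.3 -0.1  0.3] w 0.696
total turn [0.3128 0.0005 0.0023] shift cm [ -0.06  -5.27 -15.75] rows 4.0
```

Emit:
step_arm:
  moves:
    - [[0.08,0,0,0,-3.5,-1.5,65],[0.16,0,0,0,-7.0,-4.5,65],[0.24,0,0,-0.1,-8.1,-7.0,65],[0.313,0,0.002,-0.1,-7.0,-11.0,65],[0.313,0,0.002,-0.1,-5.7,-14.7,60]]

```text
time_s: 16.12
tcp_pos: [0.6516, 0.2428, 0.2717]
ee_rot: [[0.004, -0.0, -1.0], [1.0, 0.001, 0.004], [0.001, -1.0, 0.0]]
wrist_force: [0.8, 0.8, 0.6]
gripper_width: 0.628
```

```bash
python3 plan.py .663 .2435 .207 89.8;  python3 - <<'E'
from station import optics
import cv2
for n in ["wrist","top","scene"]:
    c=optics.capture(n); cv2.imwrite(f"pics/{n}11.png",c["image"][:,:,::-1])
E
```

```text
t 16.12 pos [0.6516 0.2428 0.2717] j [ 34.  28.  15.  -0. -77. -34.] F [0.8 0.8 0.6] w 0.628
total turn [-0.0001 -0.0003  0.001 ] shift cm [ 0.06  6.47 -1.14] rows 1.6
```

View pics/wrist11.png

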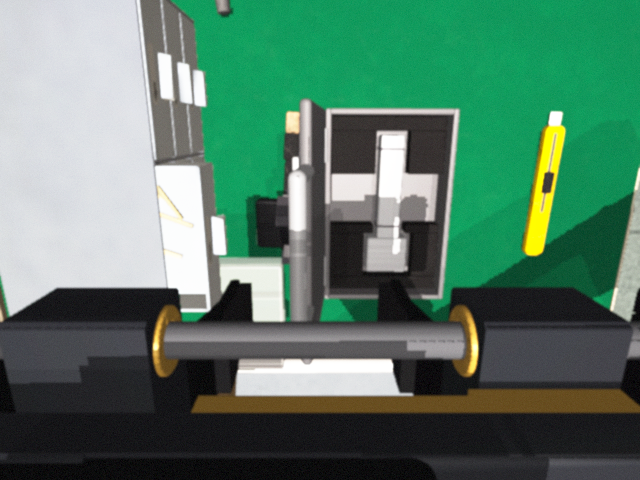

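View pics/scene11.png

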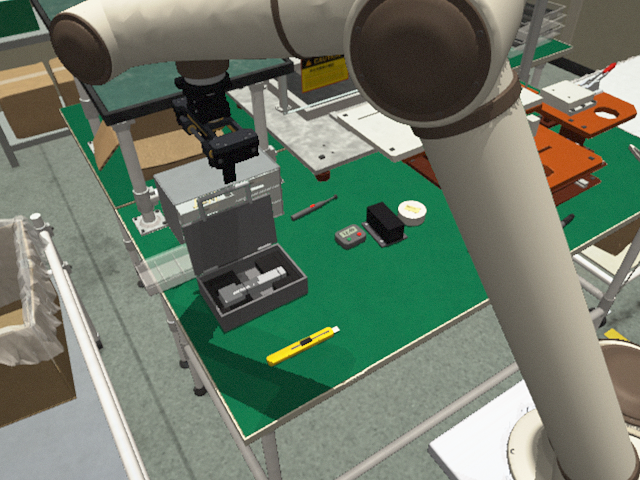

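```bash
python3 - <<'E'
from station import optics
from h import *
np.set_printoptions(precision=4,suppress=True)
W=optics.capture("wrist")
for u in [(290,200),(307,200),(291,280),(313,280),(298,168)]: print(u,ray(W,u,.205))
for u in [(328,200),(455,200)]: print(u,ray(W,u,.046))
E
```

```text
(290, 200) [0.6636 0.204  0.205 ]
(307, 200) [0.6548 0.2041 0.205 ]
(291, 280) [0.6642 0.2483 0.205 ]
(313, 280) [0.6521 0.2485 0.205 ]
(298, 168) [0.6591 0.1875 0.205 ]
(328, 200) [0.6371 0.2303 0.046 ]
(455, 200) [0.5198 0.2315 0.046 ]
```

Emit:
step_arm:
  moves:
    - [[0,0,0,0,0,-1.05,60],[0,0,0,0,2.0,-1.05,60],[0,0,0,0,4.0,-1.05,60],[0,0,0,0,5.5,-1.05,60],[0,0,0,0,6.5,-1.05,60]]

```text
time_s: 16.73
tcp_pos: [0.6561, 0.242, 0.2024]
ee_rot: [[0.003, -0.005, -1.0], [1.0, -0.004, 0.003], [-0.004, -1.0, 0.005]]
wrist_force: [0.7, 0.2, -0.1]
gripper_width: 0.604
```

Emit:
step_arm:
  moves:
    - [[0,0,0,0,0,0,40],[0,0,0,0,0,0,35],[0,0,0,0,0,0,30],[0,0,0,0,0,0,26],[0,0,0,0,0,0,22]]

```text
time_s: 17.15
tcp_pos: [0.6587, 0.2429, 0.2058]
ee_rot: [[0.003, 0.0, -1.0], [1.0, -0.001, 0.003], [-0.001, -1.0, -0.0]]
wrist_force: [-0.3, -0.1, -0.7]
gripper_width: 0.309
```

Emit:
step_arm:
  moves:
    - [[0,0,0,0,0,0,18],[0,0,0,0,0,0,14],[0,0,0,0,0,0,8],[0,0,0,0,0,0,0],[0,0,0,0,0,0,0]]

```text
time_s: 17.57
tcp_pos: [0.659, 0.2427, 0.205]
ee_rot: [[0.003, -0.0, -1.0], [1.0, -0.002, 0.003], [-0.002, -1.0, 0.0]]
wrist_force: [1.5, -0.7, 0.2]
gripper_width: 0.105
```

```bash
python3 plan.py .663 .2435 .207 89.8;  python3 - <<'E'
from station import optics
import cv2
for n in ["wrist","scene"]:
    c=optics.capture(n); cv2.imwrite(f"pics/{n}12.png",c["image"][:,:,::-1])
E
```

```text
t 17.57 pos [0.659  0.2427 0.205 ] j [ 33.  31.  10.   0. -70. -34.] F [ 1.5 -0.7  0.2] w 0.105
total turn [-0.0004  0.0003 -0.0016] shift cm [ 0.08 -0.2  -0.4 ] rows 0.1
```

View pics/wrist12.png

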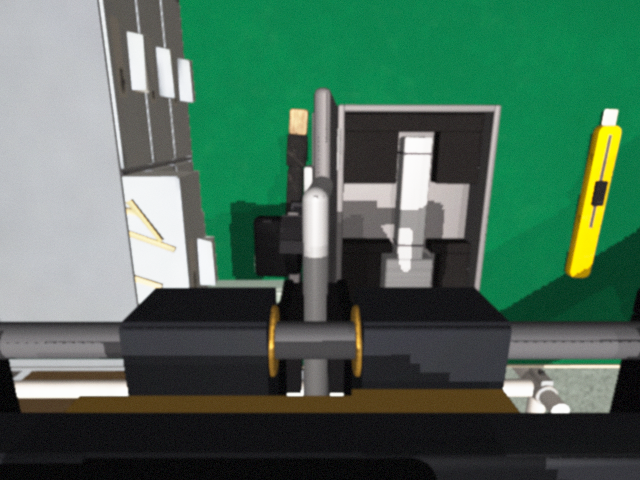

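View pics/scene12.png

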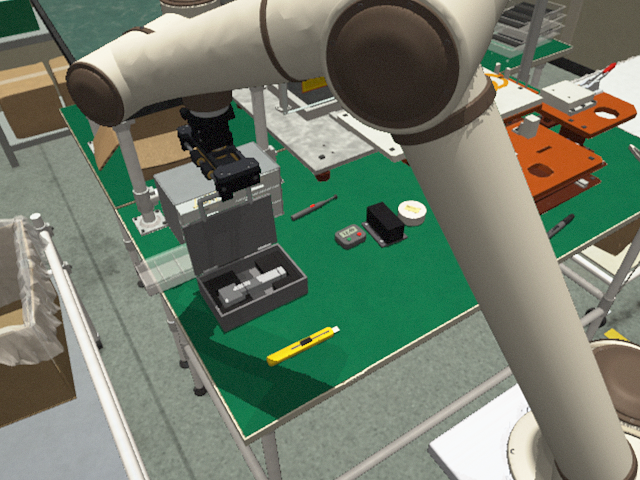

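```bash
python3 - <<'E'
import numpy as np
f=lambda t:np.array([-.16*np.cos(t)+.004*np.sin(t),.16*np.sin(t)+.004*np.cos(t)])
th=list(np.arange(94.7,-.1,-3))
th=[94.7-2.5*i for i in range(38)]+[2,1,0,-0.5]
p0=f(np.radians(94.7))
for a in th:
    d=(f(np.radians(a))-p0)*100; print(round(a,1),"y %.2f z %.2f"%(-d[1],-d[0]), end=" | ")
E
```

```text
94.7 y -0.00 z -0.00 | 92.2 y -0.06 z 0.70 | 89.7 y -0.09 z 1.39 | 87.2 y -0.09 z 2.09 | 84.7 y -0.06 z 2.79 | 82.2 y 0.01 z 3.48 | 79.7 y 0.10 z 4.18 | 77.2 y 0.22 z 4.86 | 74.7 y 0.37 z 5.55 | 72.2 y 0.56 z 6.22 | 69.7 y 0.77 z 6.89 | 67.2 y 1.01 z 7.54 | 64.7 y 1.28 z 8.19 | 62.2 y 1.57 z 8.82 | 59.7 y 1.90 z 9.44 | 57.2 y 2.25 z 10.04 | 54.7 y 2.62 z 10.63 | 52.2 y 3.03 z 11.20 | 49.7 y 3.45 z 11.75 | 47.2 y 3.90 z 12.29 | 44.7 y 4.37 z 12.80 | 42.2 y 4.87 z 13.29 | 39.7 y 5.39 z 13.76 | 37.2 y 5.92 z 14.21 | 34.7 y 6.48 z 14.64 | 32.2 y 7.05 z 15.04 | 29.7 y 7.64 z 15.41 | 27.2 y 8.24 z 15.76 | 24.7 y 8.86 z 16.08 | 22.2 y 9.50 z 16.37 | 19.7 y 10.14 z 16.64 | 17.2 y 10.80 z 16.88 | 14.7 y 11.47 z 17.08 | 12.2 y 12.14 z 17.26 | 9.7 y 12.82 z 17.41 | 7.2 y 13.51 z 17.53 | 4.7 y 14.20 z 17.62 | 2.2 y 14.90 z 17.68 | 2 y 14.96 z 17.69 | 1 y 15.23 z 17.70 | 0 y 15.51 z 17.71 | -0.5 y 15.65 z 17.71 |
```

Start lowering in 12.5° steps.

Emit:
step_arm:
  moves:
    - [[0,0,0,0,-0.06,0.7,0],[0,0,0,0,-0.09,1.39,0],[0,0,0,0,-0.09,2.09,0],[0,0,0,0,-0.06,2.79,0],[0,0,0,0,0.01,3.48,0]]

```text
time_s: 18.08
tcp_pos: [0.6227, 0.243, 0.2046]
ee_rot: [[0.003, -0.001, -1.0], [1.0, -0.001, 0.003], [-0.001, -1.0, 0.001]]
wrist_force: [2.4, 0.9, 1.3]
gripper_width: 0.102
```

```bash
python3 plan.py .6242 .2427 .205 89.8;  python3 - <<'E'
from station import optics
import cv2
for n in ["wrist"]:
    c=optics.capture(n); cv2.imwrite(f"pics/{n}13.png",c["image"][:,:,::-1])
E
```

```text
t 18.08 pos [0.6227 0.243  0.2046] j [ 35.  27.   5.   0. -68. -35.] F [2.4 0.9 1.3] w 0.102
total turn [-0.0015  0.0004 -0.0013] shift cm [-0.03 -0.04 -0.15] rows 0.0
```

View pics/wrist13.png

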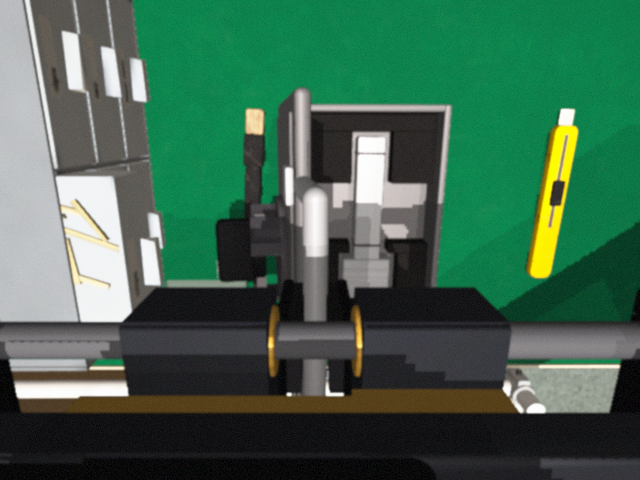

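Emit:
step_arm:
  moves:
    - [[0,0,0,0,0.09,0.7,0],[0,0,0,0,0.21,1.38,0],[0,0,0,0,0.36,2.07,0],[0,0,0,0,0.55,2.74,0],[0,0,0,0,0.76,3.41,0]]

```text
time_s: 18.55
tcp_pos: [0.5887, 0.2432, 0.1966]
ee_rot: [[0.003, -0.002, -1.0], [1.0, -0.001, 0.003], [-0.001, -1.0, 0.002]]
wrist_force: [1.5, 2.1, 1.0]
gripper_width: 0.103
```

Emit:
step_arm:
  moves:
    - [[0,0,0,0,0.24,0.65,0],[0,0,0,0,0.51,1.3,0],[0,0,0,0,0.8,1.93,0],[0,0,0,0,1.13,2.55,0],[0,0,0,0,1.48,3.15,0]]

```text
time_s: 18.97
tcp_pos: [0.5574, 0.2434, 0.1816]
ee_rot: [[0.003, -0.002, -1.0], [1.0, -0.001, 0.003], [-0.001, -1.0, 0.002]]
wrist_force: [1.6, 4.2, 1.3]
gripper_width: 0.102
```

Emit:
step_arm:
  moves:
    - [[0,0,0,0,0.37,0.59,0],[0,0,0,0,0.78,1.16,0],[0,0,0,0,1.2,1.71,0],[0,0,0,0,1.65,2.25,0],[0,0,0,0,2.12,2.76,0]]

```text
time_s: 19.38
tcp_pos: [0.53, 0.2434, 0.1607]
ee_rot: [[0.003, -0.001, -1.0], [1.0, -0.001, 0.003], [-0.001, -1.0, 0.001]]
wrist_force: [1.7, 4.6, -0.0]
gripper_width: 0.103
```

Emit:
step_arm:
  moves:
    - [[0,0,0,0,0.5,0.49,0],[0,0,0,0,1.02,0.96,0],[0,0,0,0,1.55,1.41,0],[0,0,0,0,2.11,1.84,0],[0,0,0,0,2.68,2.24,0]]

```text
time_s: 19.8
tcp_pos: [0.5077, 0.2435, 0.1339]
ee_rot: [[0.003, -0.001, -1.0], [1.0, -0.001, 0.003], [-0.001, -1.0, 0.001]]
wrist_force: [2.2, 5.8, -0.2]
gripper_width: 0.105
```

```bash
python3 plan.py .6242 .2427 .205 89.8;  python3 - <<'E'
from station import optics
import cv2
for n in ["wrist","scene"]:
    c=optics.capture(n); cv2.imwrite(f"pics/{n}14.png",c["image"][:,:,::-1])
E
```

```text
t 19.8 pos [0.5077 0.2435 0.1339] j [ 42.  21. -16.   0. -53. -42.] F [ 2.2  5.8 -0.2] w 0.105
total turn [-0.0011  0.0004 -0.0011] shift cm [ -0.05  -7.12 -11.64] rows 3.3
```

View pics/wrist14.png

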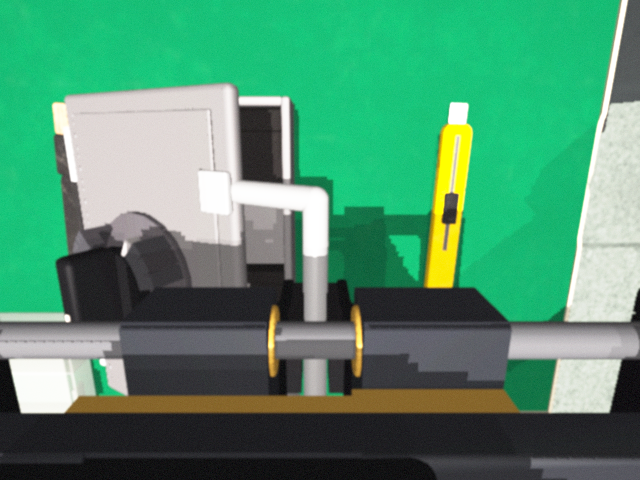

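View pics/scene14.png

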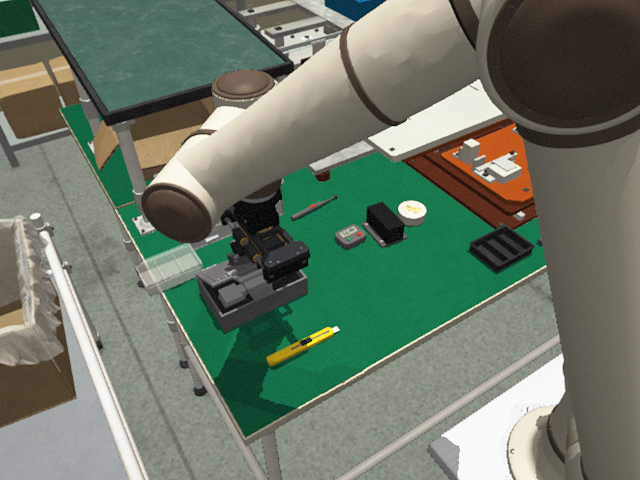

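Emit:
step_arm:
  moves:
    - [[0,0,0,-0.02,0.59,0.37,0],[0,0,0,-0.05,1.19,0.72,0],[0,0,0,-0.05,1.81,1.04,0],[0,0,0,-0.05,2.45,1.33,0],[0,0,0,-0.05,3.09,1.6,0]]

```text
time_s: 20.32
tcp_pos: [0.4922, 0.2434, 0.1032]
ee_rot: [[0.003, 0.0, -1.0], [1.0, -0.0, 0.003], [-0.0, -1.0, -0.0]]
wrist_force: [1.5, 6.1, 0.2]
gripper_width: 0.102
```

Emit:
step_arm:
  moves:
    - [[0,0,0,0,0.6,0.22,0],[0,0,0,0,1.1,0.38,0],[0,0,0,0,1.6,0.52,0],[0,0,0,0,2.1,0.64,0],[0,0,0,0,2.6,0.75,0]]

```text
time_s: 20.73
tcp_pos: [0.4849, 0.2434, 0.0774]
ee_rot: [[0.003, 0.0, -1.0], [1.0, -0.0, 0.003], [-0.0, -1.0, -0.0]]
wrist_force: [2.3, 6.2, -0.2]
gripper_width: 0.103
```

```bash
python3 plan.py .4813 .2427 .05 89.8;  python3 - <<'E'
from station import optics
import cv2
for n in ["wrist","scene"]:
    c=optics.capture(n); cv2.imwrite(f"pics/{n}15.png",c["image"][:,:,::-1])
E
```

```text
t 20.73 pos [0.4849 0.2434 0.0774] j [ 44.  24. -23.   0. -44. -44.] F [ 2.3  6.2 -0.2] w 0.103
total turn [ 0.0004  0.0007 -0.0001] shift cm [-0.07  2.74  0.36] rows 0.7
```

View pics/wrist15.png

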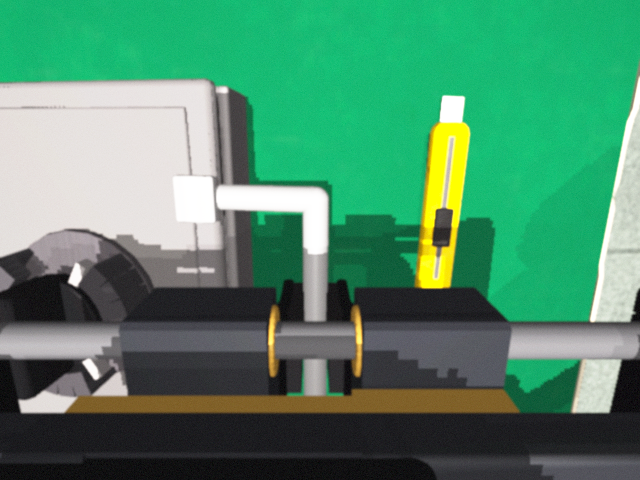

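View pics/scene15.png

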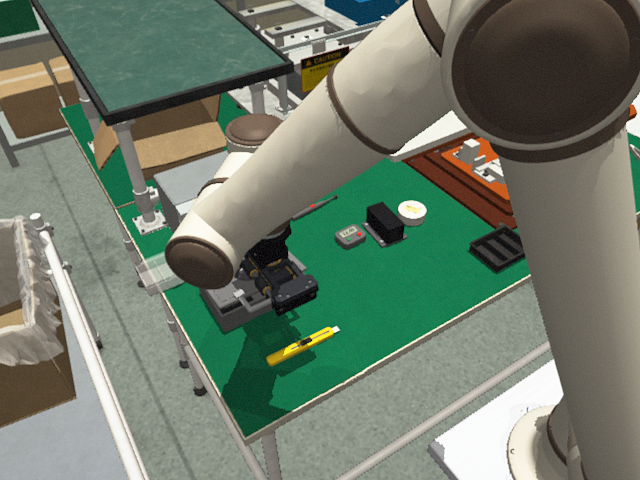

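Emit:
step_arm:
  moves:
    - [[0,0,0,0,0.4,0.06,0],[0,0,0,0,0.8,0.12,0],[0,0,0,0,1.2,0.16,0],[0,0,0,0,1.5,0.2,0],[0,0,0,0,1.8,0.22,0]]

```text
time_s: 21.25
tcp_pos: [0.4826, 0.2434, 0.0594]
ee_rot: [[0.003, 0.0, -1.0], [1.0, -0.0, 0.003], [-0.0, -1.0, -0.0]]
wrist_force: [1.3, 6.1, 0.1]
gripper_width: 0.101
```

Emit:
step_arm:
  moves:
    - [[0,0,0,0,0.15,0.02,0],[0,0,0,0,0.3,0.03,0],[0,0,0,0,0.45,0.04,0],[0,0,0,0,0.6,0.05,0],[0,0,0,0,0.75,0.05,0]]

```text
time_s: 21.67
tcp_pos: [0.4822, 0.2434, 0.0521]
ee_rot: [[0.003, 0.0, -1.0], [1.0, -0.0, 0.003], [-0.0, -1.0, -0.0]]
wrist_force: [0.9, 5.7, 1.0]
gripper_width: 0.104
```

Emit:
step_arm:
  moves:
    - [[0,0,0,0,0.05,0,0],[0,0,0,0,0.1,0,0],[0,0,0,0,0.15,0,0],[0,0,0,0,0.2,0,0],[0,0,0,0,0.2,0,0]]

```text
time_s: 22.08
tcp_pos: [0.4822, 0.2434, 0.0515]
ee_rot: [[0.002, 0.001, -1.0], [1.0, -0.0, 0.002], [-0.0, -1.0, -0.001]]
wrist_force: [-1.4, 5.0, 8.6]
gripper_width: 0.103
```

Emit:
step_arm:
  moves:
    - [[0,0,0,0,0.05,0,0],[0,0,0,0,0.1,0,0],[0,0,0,0,0.15,0,0],[0,0,0,0,0.2,0,0],[0,0,0,0,0.2,0,0]]

```text
time_s: 22.5
tcp_pos: [0.4823, 0.2434, 0.051]
ee_rot: [[0.002, 0.001, -1.0], [1.0, -0.0, 0.002], [-0.0, -1.0, -0.001]]
wrist_force: [-4.2, 4.4, 17.7]
gripper_width: 0.101
```

Emit:
step_arm:
  moves:
    - [[0,0,0,0,-0.1,0,30],[0,0,0,0,-0.15,0,32],[0,0,0,0,-0.15,0,32],[0,0,0,0,-0.15,0,32],[0,0,0,0,-0.15,0,32]]

```text
time_s: 22.92
tcp_pos: [0.4806, 0.2412, 0.0484]
ee_rot: [[0.004, -0.005, -1.0], [1.0, -0.004, 0.004], [-0.004, -1.0, 0.004]]
wrist_force: [0.8, -0.4, -0.5]
gripper_width: 0.309
```

Emit:
step_arm:
  moves:
    - [[0,0,0,0,-1.0,0,32],[0,0,0,0,-3.0,0,32],[0,0,0,0,-6.5,0,32],[0,0,0,0,-10,0,32],[0,0,0,0,-13,0,40]]

```text
time_s: 23.33
tcp_pos: [0.4818, 0.2424, 0.182]
ee_rot: [[0.003, -0.001, -1.0], [1.0, -0.002, 0.003], [-0.002, -1.0, 0.001]]
wrist_force: [0.9, -0.4, -1.2]
gripper_width: 0.347
```

```bash
python3 plan.py .582 .244 .18 89.8;  python3 - <<'E'
from station import optics
import cv2
for n in ["wrist","scene","top"]:
    c=optics.capture(n); cv2.imwrite(f"pics/{n}16.png",c["image"][:,:,::-1])
E
```

```text
t 23.33 pos [0.4818 0.2424 0.182 ] j [ 44.  16. -16.   0. -58. -44.] F [ 0.9 -0.4 -1.2] w 0.347
total turn [-0.0012  0.0004 -0.002 ] shift cm [  0.19   0.18 -10.02] rows 2.4
```

View pics/wrist16.png

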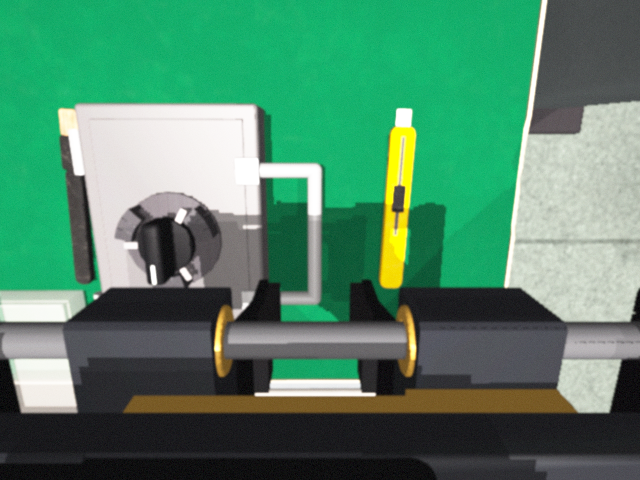

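View pics/scene16.png

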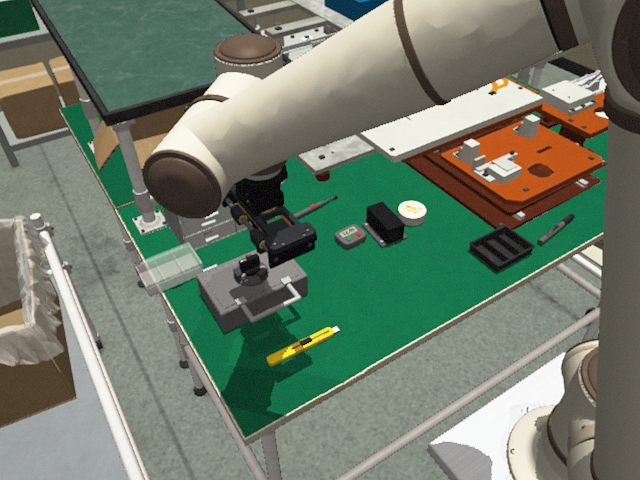

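View pics/top16.png

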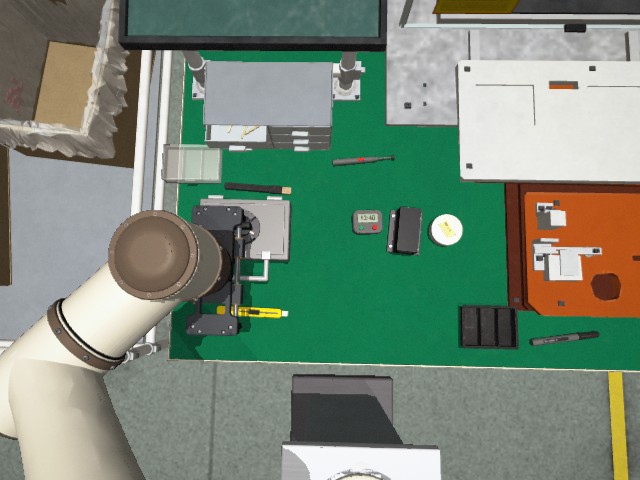

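Emit:
step_arm:
  moves:
    - [[0,0,0,0.1,0,-2.2,50],[0,0,0,0.2,0,-4.4,55],[0,0,0,0.2,0,-6.6,60],[0,0,0,0.2,0,-8.8,60],[0,0,0,0.2,0,-10,60]]

```text
time_s: 23.9
tcp_pos: [0.5829, 0.2437, 0.1773]
ee_rot: [[0.004, -0.004, -1.0], [1.0, -0.004, 0.004], [-0.004, -1.0, 0.004]]
wrist_force: [0.3, 0.5, -0.1]
gripper_width: 0.588
```

Emit:
step_arm:
  moves:
    - [[0,0,0,0,0,0,60],[0,0,0,0,0,0,60],[0,0,0,0,0,0,60],[0,0,0,0,0,0,60],[0,0,0,0,0,0,60]]

```text
time_s: 24.32
tcp_pos: [0.5809, 0.2444, 0.1793]
ee_rot: [[0.003, -0.002, -1.0], [1.0, -0.002, 0.003], [-0.002, -1.0, 0.002]]
wrist_force: [0.2, -0.1, 0.2]
gripper_width: 0.602
```

```bash
python3 plan.py .582 .244 .089 89.8;  python3 - <<'E'
from station import optics
import cv2
for n in ["wrist","scene"]:
    c=optics.capture(n); cv2.imwrite(f"pics/{n}17.png",c["image"][:,:,::-1])
E
```

```text
t 24.32 pos [0.5809 0.2444 0.1793] j [ 38.  25.  -3.   0. -62. -38.] F [ 0.2 -0.1  0.2] w 0.602
total turn [-0.0024  0.0008 -0.0021] shift cm [-0.02  9.03 -0.13] rows 2.2
```

View pics/wrist17.png

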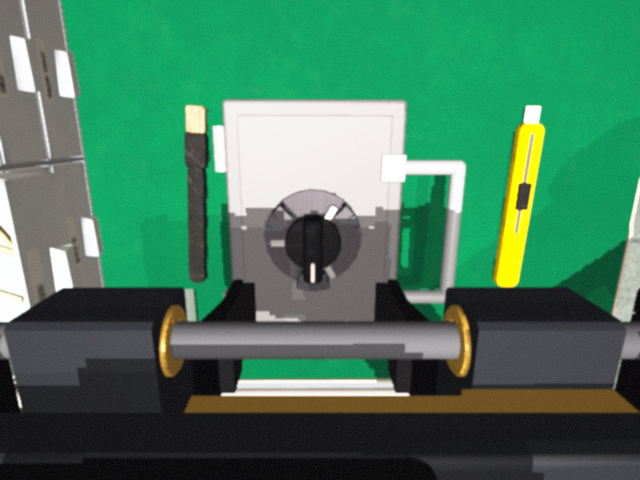

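View pics/scene17.png

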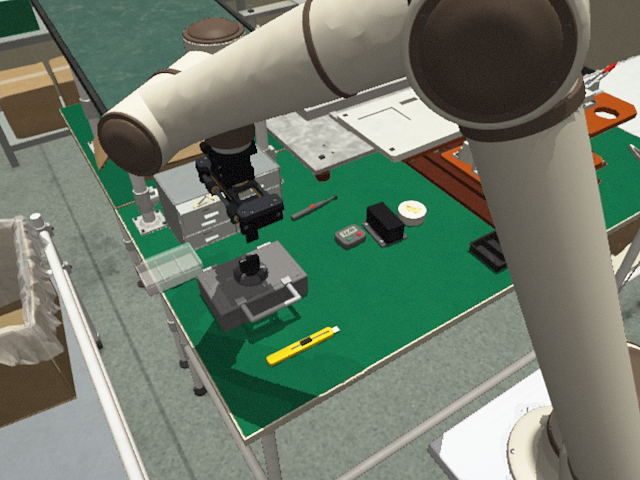

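```bash
python3 - <<'E'
import cv2
t=cv2.imread('pics/wrist17.png');cv2.imwrite('pics/w17c.png',cv2.resize(t[180:300,240:400],None,fx=5,fy=5,interpolation=cv2.INTER_CUBIC))
t=cv2.imread('pics/scene17.png');cv2.imwrite('pics/s17c.png',cv2.resize(t[230:340,190:320],None,fx=5,fy=5,interpolation=cv2.INTER_CUBIC))
from station import optics
from h import *
W=optics.capture("wrist")
for u in [(313,218),(313,282),(303,250),(322,250)]: print(u,ray(W,u,.0975))
for u in [(265,240),(360,240)]: print(u,ray(W,u,.0755))
E
```

```text
(313, 218) [0.58354622 0.22237492 0.0975    ]
(313, 282) [0.58375782 0.26270369 0.0975    ]
(303, 250) [0.58968353 0.24206625 0.0975    ]
(322, 250) [0.57821881 0.24211838 0.0975    ]
(265, 240) [0.61519035 0.2417051  0.0755    ]
(360, 240) [0.55286826 0.24198584 0.0755    ]
```

View pics/w17c.png

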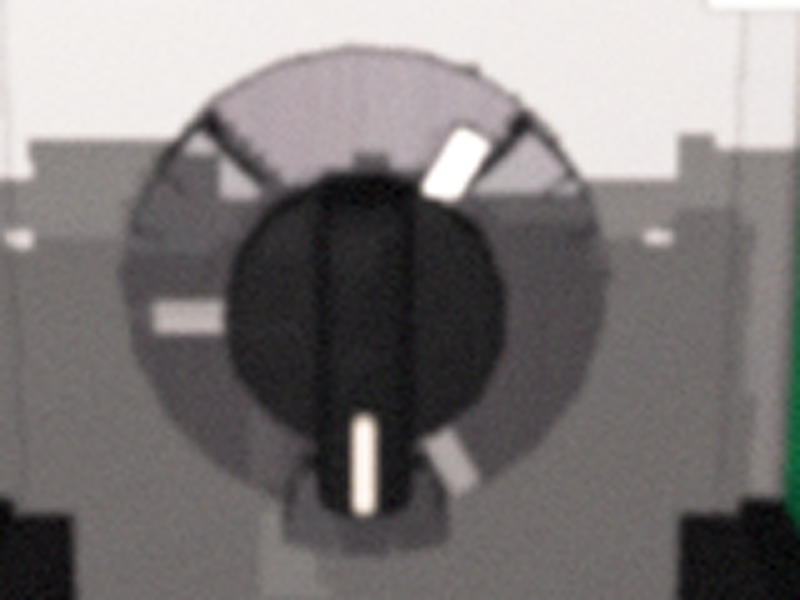

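View pics/s17c.png

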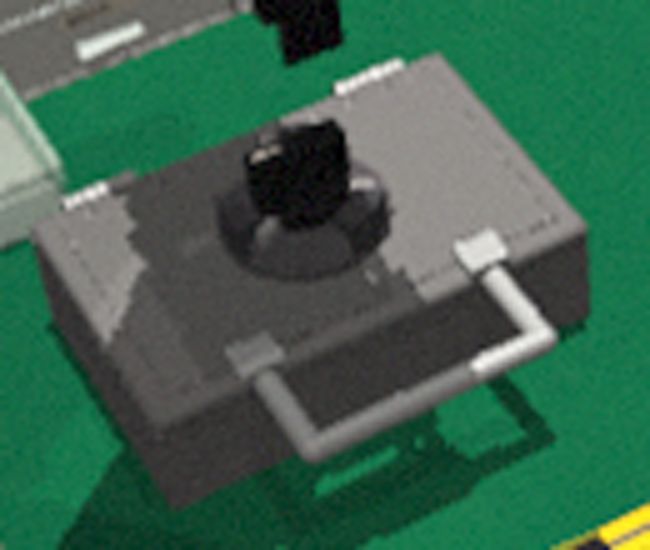

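Emit:
step_arm:
  moves:
    - [[0,0,0,-0.05,2.5,-0.15,50],[0,0,0,-0.05,5.0,-0.15,45],[0,0,0,-0.05,7.0,-0.15,40],[0,0,0,-0.05,8.5,-0.15,35],[0,0,0,-0.05,9.05,-0.15,30]]

```text
time_s: 24.88
tcp_pos: [0.5821, 0.243, 0.0868]
ee_rot: [[0.003, -0.005, -1.0], [1.0, -0.004, 0.003], [-0.004, -1.0, 0.005]]
wrist_force: [-3.3, -2.7, 15.8]
gripper_width: 0.353
```

Emit:
step_arm:
  moves:
    - [[0,0,0,0,0,0,25],[0,0,0,0,0,0,20],[0,0,0,0,0,0,10],[0,0,0,0,0,0,0],[0,0,0,0,0,0,0]]

```text
time_s: 25.3
tcp_pos: [0.5823, 0.2439, 0.0891]
ee_rot: [[0.004, -0.003, -1.0], [1.0, -0.001, 0.004], [-0.001, -1.0, 0.003]]
wrist_force: [-3.2, 1.3, 1.7]
gripper_width: 0.132
```

Emit:
step_arm:
  moves:
    - [[0,0,0,0,0,0,0],[0,0,0,0,0,0,0],[0,0,0,0,0,0,0],[0,0,0,0,0,0,0],[0,0,0,0,0,0,0]]

```text
time_s: 25.72
tcp_pos: [0.5824, 0.2439, 0.0886]
ee_rot: [[0.003, -0.003, -1.0], [1.0, -0.002, 0.003], [-0.002, -1.0, 0.003]]
wrist_force: [-4.8, 2.6, 1.8]
gripper_width: 0.136
```

```bash
python3 plan.py .5825 .2435 .0885 89.8;  python3 - <<'E'
from station import optics
import cv2
for n in ["wrist"]:
    c=optics.capture(n); cv2.imwrite(f"pics/{n}18.png",c["image"][:,:,::-1])
E
```

```text
t 25.72 pos [0.5824 0.2439 0.0886] j [ 37.  30.  -9.  -0. -51. -38.] F [-4.8  2.6  1.8] w 0.136
total turn [-0.0032  0.0002 -0.0018] shift cm [-0.04  0.01 -0.01] rows 0.0
```

View pics/wrist18.png

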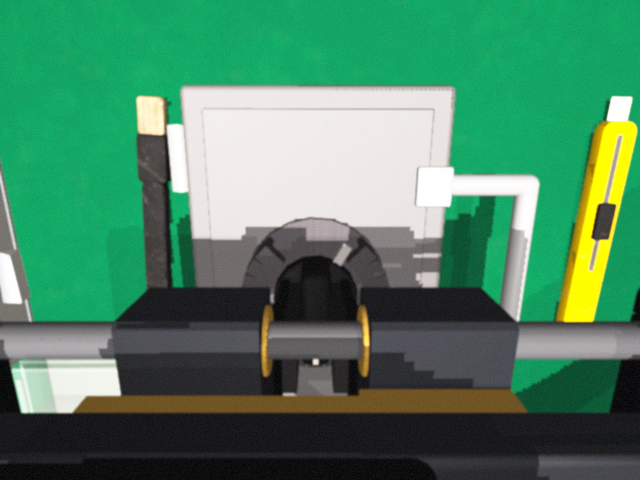

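Emit:
step_arm:
  moves:
    - [[0,0,0,0,0.15,0,0],[0,0,0,0,0.3,0,0],[0,0,0,0,0.45,0,0],[0,0,0,0,0.6,0,0],[0,0,0,0,0.68,0,0]]

```text
time_s: 26.18
tcp_pos: [0.5824, 0.2439, 0.0825]
ee_rot: [[0.003, -0.003, -1.0], [1.0, -0.002, 0.003], [-0.002, -1.0, 0.003]]
wrist_force: [-7.5, 1.8, 5.8]
gripper_width: 0.136
```

Emit:
step_arm:
  moves:
    - [[0,0,0,0,0,0,0],[0,0,0,0,0,0,0],[0,0,0,0,0.05,0,0],[0,0,0,0,0.05,0,0],[0,0,0,0,0.05,0,0]]

```text
time_s: 26.6
tcp_pos: [0.5824, 0.2439, 0.0824]
ee_rot: [[0.003, -0.003, -1.0], [1.0, -0.002, 0.003], [-0.002, -1.0, 0.003]]
wrist_force: [-6.4, 2.9, 6.7]
gripper_width: 0.131
```

Emit:
step_arm:
  moves:
    - [[0,0,0,0,0.05,0,0],[0,0,0,0,0.1,0,0],[0,0,0,0,0.1,0,0],[0,0,0,0,0.1,0,0],[0,0,0,0,0.1,0,0]]

```text
time_s: 27.02
tcp_pos: [0.5824, 0.2439, 0.0823]
ee_rot: [[0.003, -0.002, -1.0], [1.0, -0.002, 0.003], [-0.002, -1.0, 0.002]]
wrist_force: [-8.9, 2.3, 10.6]
gripper_width: 0.134
```

Emit:
step_arm:
  moves:
    - [[0,0.04,0,0,0,0,0],[0,0.08,0,0,0,0,0],[0,0.12,0,0,0,0,0],[0,0.16,0,0,0,0,0],[0,0.2,0,0,0,0,0]]

```text
time_s: 27.43
tcp_pos: [0.5825, 0.2439, 0.0824]
ee_rot: [[0.203, -0.002, -0.979], [0.979, -0.002, 0.203], [-0.002, -1.0, 0.002]]
wrist_force: [-8.0, 1.8, 10.5]
gripper_width: 0.139
```

```bash
python3 plan.py .5824 .2439 .0823 29.8; python3 -c "
from station import r;s=r.sense();print(s['moment'])"
```

```text
t 27.43 pos [0.5825 0.2439 0.0824] j [ 37.  31.  -9.   0. -50. -49.] F [-8.   1.8 10.5] w 0.139
total turn [-7.000e-04  8.463e-01 -3.100e-03] shift cm [-0.    0.01  0.01] rows 6.8
[0.55666155 2.56253578 0.01523305]
```

Emit:
step_arm:
  moves:
    - [[0,0.08,0,0,0,0,0],[0,0.16,0,0,0,0,0],[0,0.24,0,0,0,0,0],[0,0.32,0,0,0,0,0],[0,0.4,0,0,0,0,0]]

```text
time_s: 27.85
tcp_pos: [0.5826, 0.2439, 0.0824]
ee_rot: [[0.57, -0.002, -0.822], [0.822, -0.002, 0.57], [-0.003, -1.0, 0.001]]
wrist_force: [-7.4, 2.6, 10.4]
gripper_width: 0.134
```

Emit:
step_arm:
  moves:
    - [[0,0.08,0,0,0,0,0],[0,0.16,0,0,0,0,0],[0,0.24,0,0,0,0,0],[0,0.32,0,0,0,0,0],[0,0.4,0,0,0,0,0]]

```text
time_s: 28.27
tcp_pos: [0.5826, 0.2439, 0.0824]
ee_rot: [[0.845, -0.002, -0.535], [0.535, -0.002, 0.845], [-0.003, -1.0, -0.001]]
wrist_force: [-8.0, 1.3, 10.8]
gripper_width: 0.134
```

```bash
python3 plan.py .5824 .2439 .0823 29.8; python3 -c "
from station import r;s=r.sense();print(s['moment'])"
```

```text
t 28.27 pos [0.5826 0.2439 0.0824] j [ 37.  31.  -9.   0. -50. -95.] F [-8.   1.3 10.8] w 0.134
total turn [ 0.0007  0.0443 -0.0028] shift cm [-0.02  0.01  0.01] rows 0.4
[0.46404172 2.32028443 0.01901028]
```

Now the last ~0.05 rad with a small margin.

Emit:
step_arm:
  moves:
    - [[0,0.02,0,0,0,0,0],[0,0.035,0,0,0,0,0],[0,0.05,0,0,0,0,0],[0,0.06,0,0,0,0,0],[0,0.06,0,0,0,0,0]]

```text
time_s: 28.68
tcp_pos: [0.5826, 0.2439, 0.0824]
ee_rot: [[0.873, -0.002, -0.487], [0.487, -0.002, 0.873], [-0.003, -1.0, -0.001]]
wrist_force: [-7.6, 0.6, 9.7]
gripper_width: 0.135
```

```bash
python3 plan.py .5824 .2439 .0823 29.8; python3 -c "
from station import r;s=r.sense();print(s['moment'])"
```

```text
t 28.68 pos [0.5826 0.2439 0.0824] j [ 37.  31.  -9.   0. -50. -98.] F [-7.6  0.6  9.7] w 0.135
total turn [ 0.0009 -0.0115 -0.0028] shift cm [-0.02  0.01  0.01] rows 0.1
[0.43599508 2.32681174 0.13071794]
```

Emit:
step_arm:
  moves:
    - [[0,0,0,0,-0.2,0,0],[0,0,0,0,-0.4,0,0],[0,0,0,0,-0.6,0,0],[0,0,0,0,-0.8,0,0],[0,0,0,0,-0.8,0,0]]

```text
time_s: 29.1
tcp_pos: [0.5826, 0.2438, 0.0887]
ee_rot: [[0.874, -0.003, -0.487], [0.487, -0.002, 0.874], [-0.003, -1.0, -0.0]]
wrist_force: [-3.9, 1.5, 0.7]
gripper_width: 0.135
```

Emit:
step_arm:
  moves:
    - [[0,0,0,0,0,0,20],[0,0,0,0,0,0,30],[0,0,0,0,0,0,35],[0,0,0,0,0,0,40],[0,0,0,0,0,0,40]]

```text
time_s: 29.52
tcp_pos: [0.5835, 0.2435, 0.0883]
ee_rot: [[0.874, -0.001, -0.486], [0.486, -0.002, 0.874], [-0.002, -1.0, -0.001]]
wrist_force: [-0.2, 0.4, 0.5]
gripper_width: 0.371
```

Emit:
step_arm:
  moves:
    - [[0,0,0,0,-1,0,40],[0,0,0,0,-4,0,40],[0,0,0,0,-7.5,0,40],[0,0,0,0,-10,0,40],[0,0,0,0,-12,0,40]]

```text
time_s: 29.93
tcp_pos: [0.5843, 0.2442, 0.2123]
ee_rot: [[0.874, 0.002, -0.486], [0.486, 0.0, 0.874], [0.002, -1.0, -0.001]]
wrist_force: [0.2, 0.7, -0.2]
gripper_width: 0.396
```

```bash
python3 plan.py .45 .05 .25 89.8;  python3 - <<'E'
from station import optics
import cv2
for n in ["wrist","scene"]:
    c=optics.capture(n); cv2.imwrite(f"pics/{n}19.png",c["image"][:,:,::-1])
t=cv2.imread('pics/scene19.png');cv2.imwrite('pics/s19c.png',cv2.resize(t[230:340,190:320],None,fx=5,fy=5,interpolation=cv2.INTER_CUBIC))
E
```

```text
t 29.93 pos [0.5843 0.2442 0.2123] j [ 37.  24.  -0.   0. -66. -98.] F [ 0.2  0.7 -0.2] w 0.396
total turn [ 0.002  -1.0595  0.0013] shift cm [-21.17  -3.8  -10.44] rows 8.5
```

View pics/wrist19.png

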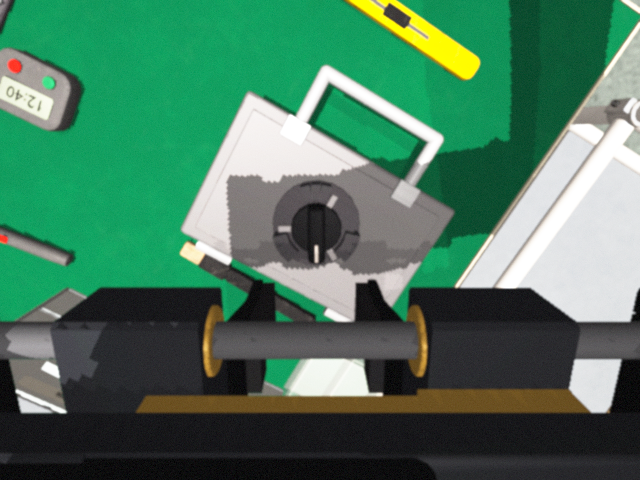

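View pics/s19c.png

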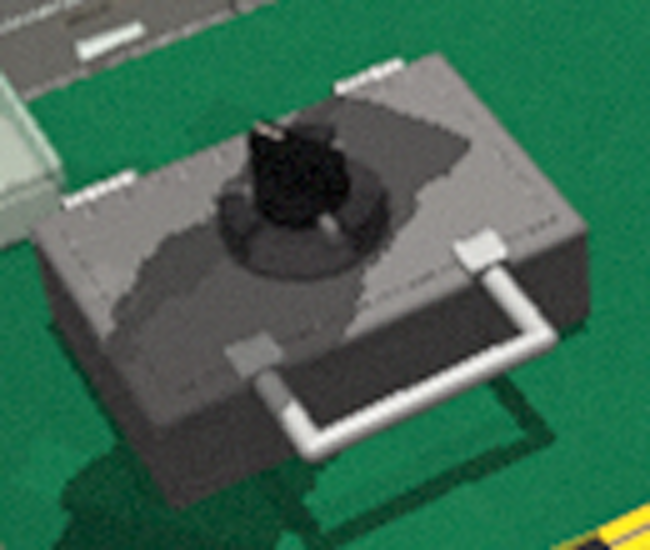

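```bash
python3 - <<'E'
from station import optics
from h import *
S=optics.capture("scene")
print("obs",[((a+.5)/5-.5+190,(b+.5)/5-.5+230) for a,b in [(312,447),(545,333)]])
for th in [0,3,6]:
    t=np.radians(th);x=.642-.16*np.cos(t)+.004*np.sin(t);z=.046+.16*np.sin(t)+.004*np.cos(t)
    print(th,proj(S,[[x,.2438+.046,z],[x,.2438-.046,z]]).round(1).tolist())
E
```

```text
obs [(252.0, 319.0), (298.6, 296.2)]
0 [[253.6, 318.8], [297.5, 297.7]]
3 [[253.0, 315.7], [297.2, 294.6]]
6 [[252.3, 312.4], [296.7, 291.2]]
```

```bash
python3 - <<'E'
from station import r
print(r.finish_job(), r.sense()["time_s"])
E
```

```text
the job is handed in; nothing more can be done
the job is handed in; nothing more can be done
```

The job is done and handed in at about 30 s of the 72 s allowed, with the gripper clear above the case and touching nothing. The hand-in gave no verdict.

- **Bar:** I drew it out by its head, laid it flat on the mat, let go, and took it again by its shank. I put it in the recess with the tool rolled 18°, so the gripper's body would clear the open lid. The bar touched down on one edge and settled flat when released. Before closing the lid, the wrist camera showed it flat with its head end towards +y, about 2 mm towards the hinge from the recess centre.
- **Lid:** I held it by the handle from open to shut. Pressing it down at the end drew up to 18 N with no further movement. The scene camera puts the handle within about 1° of fully closed, which is as fine as it can tell.
- **Knob:** I pressed it to the bottom, after about 6.2 mm of travel, and turned it 60° clockwise until it met the stop. It then came back up with the fingers and I let it go. The last pictures show it turned and raised.
- **Other checks:** I never touched the stopwatch, tin, knife or brush.
- **Disagreements:** The cameras differed from each other and from the arm by 2 to 5 mm. I settled this by looking closely just before each fit. Coming down onto the knob the fingers briefly overshot, touching its disc with about 16 N.

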